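Dry the washed corkscrews in the countertop dryer

ROBOT

A 7-joint arm with a two-finger parallel gripper is mounted at the origin on a cart in front of the work surface, level with it; the furniture and walls round the work are solid. World frame = base frame: x ahead of the robot, y to its left, z up, the work surface at z = 0. Lengths are in m, angles in degrees, forces in N, time in s.
With the tool pointing down it reaches from about 0.425 to 0.875 m from the base axis. Payload 4.7 kg.
Tool frame: the origin (TCP) lies midway between the tips of the shut fingers; the grasp point (between the pads) lies env.grip_point_offset behind it (env.grip_point_offset is the distance from the TCP to the grasp point, in m); x points along the fingers, y is the direction in which the jaws open and shut, and the axes are right-handed (so a half turn about x gives the same grasp; the last joint's range is limited). The gripper opens to 87 mm and grips with 3 to 60 N. Pads are 19 mm wide; open, the fingers measure 117 mm over their backs; the gripper's body (75 mm by 190 mm) begins 51 mm behind the grasp point.
Start: joints at [73.86, 18.392, -4.016, 83.108, 1.295, 78.541, -3.26], TCP at [0.189, -0.622, 0.223] pointing down, gripper open.
Joint ranges: [-163.93, 163.93], [-17.29, 119.83], [-79.2, 71.16], [3.27, 140.29], [-89.18, 269.18], [5.43, 117.66], [-154.24, 154.24]. Speed limits (degrees/s): [147.25, 147.25, 180, 180, 180, 180, 180].

INTERFACE

Orientations are given as [roll, pitch, yaw] about the fixed x, y, z axes, in that order (R = Rz(yaw) Ry(pitch) Rx(roll)).
In Python, from cell import readout, read_camera, camera_params, sign_off, spot_in, pinpoint, env gives the robot as it stands.
- The arm moves only by the shell command python3 -m pendant 'ROWS' [OPENING] [FORCE]. ROWS is a JSON object of lists of equal length, an entry for each row: "xyz": the shift along the world's x, y, z in m, a list of three; "turn": the turn about the world's z in rad. A call has 1 to 10 rows; each row shifts and turns the pose as measured when the row begins; what a row does not reach is not made up. A row lasts 1/8 s, in which the tool goes at most 62.5 mm and 10.7 degrees, less where a joint would pass 70% of its speed; a pose out of reach is approached as far as the arm can. A call is refused whole if a number of a shift passes 0.0625 or a number of a turn 0.188, either way. A call with a gripper value outside its range is refused whole. OPENING is the opening, from 0 (shut) to 1 (fully open), set as the call begins (- or left out, the last holds). The fingers move at their own pace and stop on an object; FORCE is the grip in N (left out, the last holds). Time passes only in rows, so rows that do not move let the fingers close. It gives the time, the measured TCP pose, the force and the opening at its end, in the units of the state.
- readout.get_obs(): the state, without advancing time (a new reading comes with each control period).
- read_camera(name): name is "side" or "top" or "wrist"; returns the picture (480x640x3 uint8, red, green, blue); there is no depth.
- camera_params(name): a dict with "fx", "fy", "cx", "cy" (pixels), "k1" (the pictures are not rectified: a ray, as slopes to the right and down, at radius r is drawn at 1 + k1 r^2 times it, then the intrinsics apply), "rvec" (rotation vector, rad) and "tvec" (3), from world to camera coordinates, as OpenCV has them; the wrist camera has in their place "hand_eye" (4x4, takes a point from camera to tool coordinates, whose origin is the TCP and whose axes are the tool frame's). Camera axes: x right, y down, z forward; pixel columns grow to the right and rows downward; lengths in m; the calibration is good to about 2 mm. A picture is of the moment at which its call begins: read the wrist's pose just before it. camera_params takes no time and is no camera call.
- sign_off(): hands the job in, once; it reports no verdict.
Trained networks look in the newest picture that a camera, given by its name, has taken for a name from the list of things; names that differ only in an ending like _2 or _b are one class to them, and where a whole thing is asked for, a point or a joint stands for the part that bears it (a point fixed in the world has none). Each returns a list of dicts, best first, with "score" (0 to 1); they miss things now and then, are a little off and sometimes report something else, mostly with a low value. They report only what shows in the picture. A call takes as long as a camera call.
- spot_in(camera, name): "at" ([x, y, z] in m, in the coordinates of the camera as it stood for that picture, good to about 4 mm: the middle of the surface that is visible of it).
- pinpoint(camera, name): "at" ([x, y, z] in m, in the coordinates of the camera as it stood for that picture, good to about 4 mm: a listed point, or the origin of a listed thing).
The state is a dict: "time_s": time; "qpos": joint angles; "joint_velocities": joint speeds; "effort": joint torques, N m; "tool_pos": TCP position; "tool_rot": TCP orientation; "force": force on the tool from outside, world axes, zero at the start; "wrist_torque": the same for the moment, N m; "grip_width": finger opening in m.
Only numpy, scipy, OpenCV 4.12 (cv2) and the standard library are available. Lean on these libraries where they do the work, as an engineer would, in place of code of your own. Each camera call takes 0.05 s, during which the arm holds its last target.

TASK

Dry all the folded corkscrews in the low grey dryer: first slide the little recessed switch on its top to off (the end nearest the open mouth), then draw its tray out by its upright grip and lay every corkscrew flat on its floor, side by side, each pointing lengthways into the dryer. Push the loaded tray fully home and then slide the switch all the way to on (the back end, marked by a raised dot); leave the salt box and the pepper mill where they are, and never draw the tray out while the dryer is switched on.

Things in the scene. Friction and masses are not known exactly. Their poses are not given: they have to be found in the camera images.
- dryer: Grey low cabinet fixed to the worktop, 164 mm deep (x), 206 wide (y), 72 high, open only at the front. Origin on the worktop under the middle of the mouth; x points from the mouth to the back, z up. The mouth looks to the robot's left (world +y), turned a little. Inside 186 mm wide, 52 high, no floor (the tray slides on the worktop), back wall at x = 154 mm.
- recess (a point): Centre of the mouth of the straight switch recess in the dryer's top (dryer x = 75 mm, y = 0, z = 72 mm); axes as the dryer's. The recess is 106 mm long (x), 28 mm wide (y), 8 mm deep (floor at z = 64 mm). A raised dot behind it (dryer x = 142 mm) marks the on end.
- switch (a joint): Travel of the switch nub along the dryer's x, in m: 0 = off (towards the mouth), 0.020 = on (towards the back); end stops at both. Stays where it is left; takes about 1.5 N to slide. Starts at or nearly at on.
- switch_nub (a point): Centre of the top face of the black switch nub. The nub is 14 mm long (x), 24 mm wide (y), 7 mm high, its top flush with the dryer's top (z = 72 mm). At joint value q its centre is at dryer x = 65 mm + q, so at least 36 mm of open recess lies before it and behind it even at the end stops, for a fingertip to push on its end face.
- tray: Loose wooden tray, 150 mm long (x), 178 wide (y), about 0.5 kg; floor 6 mm thick, rim 5 mm thick and 9 mm high, inside 140 x 168 mm. Origin at the centre of its underside; x points to its back, as the dryer's; z up. Against the back wall (home) its origin is at dryer x = 79 mm; starts home or up to 10 mm out. Four corkscrews fit lengthways (along x) side by side, 44 mm apart.
- tray_grip (a point): Point on the tray's upright grip to pinch: the grip is a flat plate in front of the tray, 10 mm thick (tray y), 36 mm long (tray x), its top 55 mm above the worktop; this point is 40 mm above the worktop and 44 mm before the tray's front edge, at tray x = -119 mm.
- corkscrew1: Folded waiter's corkscrew, dark body with steel edges, 115 mm long (its y), 18 mm wide (its x), 12 mm high, about 0.075 kg, lying flat. Origin at the centre of its underside, z up as it starts. Pinch it across its width near the middle. Three or four like ones are there; an absent one reads None.
- corkscrew2: Folded waiter's corkscrew, dark body with steel edges, 115 mm long (its y), 18 mm wide (its x), 12 mm high, about 0.075 kg, lying flat. Origin at the centre of its underside, z up as it starts. Pinch it across its width near the middle. Three or four like ones are there; an absent one reads None.
- corkscrew3: Folded waiter's corkscrew, dark body with steel edges, 115 mm long (its y), 18 mm wide (its x), 12 mm high, about 0.075 kg, lying flat. Origin at the centre of its underside, z up as it starts. Pinch it across its width near the middle. Three or four like ones are there; an absent one reads None.
- corkscrew4: Folded waiter's corkscrew, dark body with steel edges, 115 mm long (its y), 18 mm wide (its x), 12 mm high, about 0.075 kg, lying flat. Origin at the centre of its underside, z up as it starts. Pinch it across its width near the middle. Three or four like ones are there; an absent one reads None.
- bar_tray: Flat walnut bar tray, a plain slab 184 x 270 x 12 mm fixed on the worktop before the sink, on which two or three of the corkscrews lie (origins at z = 12 mm); one may lie on the worktop to its left. Origin at the centre of its underside.
- salt_cellar: Round wooden salt box, 84 x 94 x 58 mm, origin at the centre of its underside, on the worktop to the right of the sink. Bystander: leave it.
- pepper_mill: Wooden pepper mill, 58 mm across, 140 mm tall, origin at the centre of its underside, left of the sink. Bystander: leave it.

How it is judged:
By the outcome, as a careful person would: the job done as asked, in the order asked, and still so for the second after the job is handed in, with the robot touching nothing.
Of corkscrew1, corkscrew2, corkscrew3, corkscrew4 only 3 to 4 are there at a start; the rules pass over those that are not, and their reading is None.
At some moment in a run one of corkscrew1, corkscrew2, corkscrew3, corkscrew4 may be knocked a few centimetres aside while the robot is not near it.
It also fails if it takes over 210 s, if anything falls off the work surface, if the arm or the gripper's body presses on something with over 40 N, if the wrist force passes 120 N, or if a joint passes its speed limit or range.

## Working session

There is one attempt and no reset: what is moved stays moved. The work goes in short steps, Python scripts to look and compute and a shell command to move; the robot and the scene stay as the last step left them, time stands still between calls to the robot, and variables do not carry over. Pictures are saved under pics/ and viewed, and the job is handed in when it is done.

```bash
ls; mkdir -p pics
cat > h.py <<'E'
import numpy as np, cv2
from scipy.spatial.transform import Rotation as R
from cell import readout, read_camera, camera_params, sign_off, spot_in, pinpoint, env
def save(cam,fn):
    im=read_camera(cam); cv2.imwrite('pics/'+fn,im[:,:,::-1]); return im
def c2w(cam,obs=None):
    p=camera_params(cam)
    if 'rvec' in p:
        Rm=cv2.Rodrigues(np.array(p['rvec'],float))[0]; t=np.array(p['tvec'],float)
        T=np.eye(4); T[:3,:3]=Rm.T; T[:3,3]=-Rm.T@t; return T
    o=obs or readout.get_obs()
    T=np.eye(4); T[:3,:3]=R.from_euler('xyz',o['tool_rot'],degrees=True).as_matrix(); T[:3,3]=o['tool_pos']
    return T@np.array(p['hand_eye'])
def W(T,p): return (T@np.append(p,1))[:3]
def px2w(cam,uv,z,T=None):
    p=camera_params(cam); T=c2w(cam) if T is None else T
    x,y=(uv[0]-p['cx'])/p['fx'],(uv[1]-p['cy'])/p['fy']
    a,b=x,y
    for _ in range(20):
        s=1+p['k1']*(a*a+b*b); a,b=x/s,y/s
    d=T[:3,:3]@np.array([a,b,1]); o=T[:3,3]
    return o+d*(z-o[2])/d[2]
def w2px(cam,P,T=None):
    p=camera_params(cam); T=c2w(cam) if T is None else T
    q=np.linalg.inv(T)@np.append(P,1); a,b=q[0]/q[2],q[1]/q[2]; s=1+p['k1']*(a*a+b*b)
    return np.array([p['fx']*a*s+p['cx'],p['fy']*b*s+p['cy']])
E
python3 - <<'E'
from h import *
print(readout.get_obs(), env.grip_point_offset)
for c in ['side','top','wrist']:
    T=c2w(c); save(c,c+'0.png'); print(c,camera_params(c),T[:3,3].round(3))
    if c!='wrist':
      for n in ['dryer','recess','switch_nub','tray','tray_grip','corkscrew1','bar_tray','salt_cellar','pepper_mill']:
        for d in pinpoint(c,n): print(n,round(d['score'],2),W(T,d['at']).round(4))
E
```

```text
pics
{'time_s': 0.0, 'qpos': array([73.86028676, 18.440106  , -4.01650326, 83.1754721 ,  1.2953308 ,
       78.54177756, -3.26131483]), 'joint_velocities': array([ 0.02320299, -0.02188081,  0.00563207,  0.03575039,  0.05632501,
        0.11977596, -0.08241705]), 'effort': array([ 1.29491771e-03, -4.91288567e+01, -4.03579753e-01, -3.12533927e+01,
       -6.40462409e-02,  4.38146282e-02,  1.72934147e-04]), 'tool_pos': array([ 0.18926654, -0.62124256,  0.22144481]), 'tool_rot': array([-87.01058965,  89.88776071, 109.93855932]), 'force': array([-0.18889653,  0.78317319, -0.36739457]), 'wrist_torque': array([ 0.00498879, -0.00159287,  0.02674807]), 'grip_width': 0.08700027215613741} 0.0187
side {'fx': 585.7699235878966, 'fy': 585.7699235878966, 'cx': 319.22501155982053, 'cy': 240.38938958455708, 'k1': 0.06201988116587589, 'rvec': array([ 0.48440637, -2.69336723,  1.23270051]), 'tvec': array([0.51273451, 0.19661957, 1.32788254])} [0.185 1.001 1.014]
dryer 0.73 [0.431  0.204  0.0129]
recess 0.6 [ 0.4628 -0.4174  0.0737]
switch_nub 0.35 [ 0.4659 -0.4299  0.0744]
tray 0.95 [ 0.4653 -0.4185  0
[... 1027 characters left out ...]
85 0.0038]
salt_cellar 0.82 [ 6.634e-01 -2.226e-01 -4.000e-04]
salt_cellar 0.63 [ 0.4638 -0.3446 -0.0013]
pepper_mill 0.9 [ 0.6901  0.3428 -0.0023]
pepper_mill 0.2 [ 0.46   -0.4248  0.0719]
wrist {'fx': 371.73043870787, 'fy': 371.73043870787, 'cx': 317.18533202588276, 'cy': 241.15252271116958, 'k1': -0.006570466247129595, 'hand_eye': array([[-3.19895524e-04, -3.04124442e-01,  9.52632259e-01,
        -1.61304001e-01],
       [ 9.99999854e-01, -5.11260035e-04,  1.72583705e-04,
         2.11858550e-04],
       [ 4.34555879e-04,  9.52632176e-01,  3.04124561e-01,
        -8.48009069e-02],
       [ 0.00000000e+00,  0.00000000e+00,  0.00000000e+00,
         1.00000000e+00]])} [ 0.271 -0.597  0.384]
```

View pictures.

View pics/top0.png

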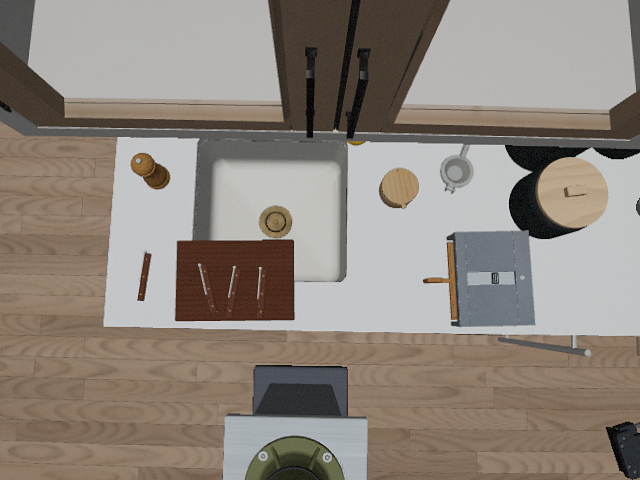

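View pics/side0.png

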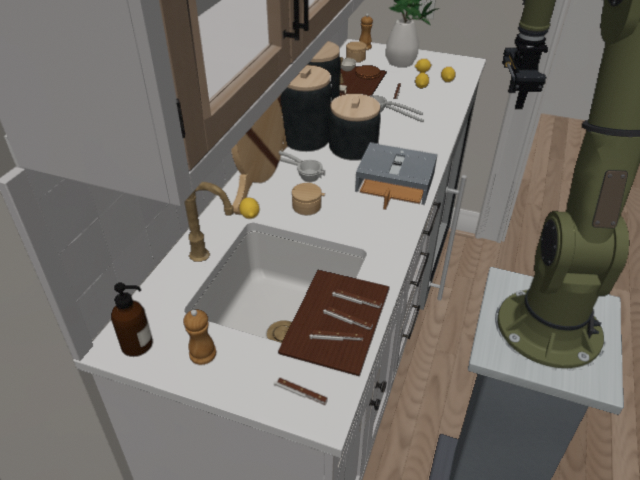

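View pics/wrist0.png

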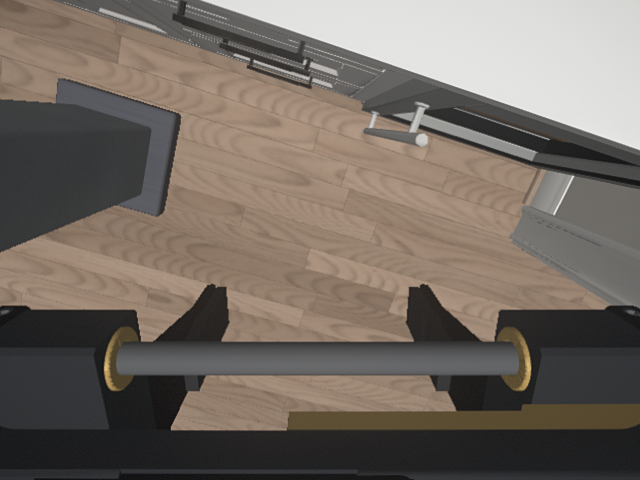

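Run:
```python
from h import *
im=cv2.imread('pics/top0.png')
cv2.imwrite('pics/dry0.png',cv2.resize(im[215:345,410:550],None,fx=5,fy=4.5,interpolation=cv2.INTER_CUBIC)[:600])
cv2.imwrite('pics/cs0.png',cv2.resize(im[230:330,120:300],None,fx=4.4,fy=4.4,interpolation=cv2.INTER_CUBIC))
o=readout.get_obs(); print(R.from_euler('xyz',o['tool_rot'],degrees=True).as_matrix().round(3))
for u in [(347,282),(347,150),(294,240),(177,320),(106,326),(500,333)]: print(u,px2w('top',u,0).round(3))
```

```text
[[-0.     0.292 -0.957]
 [-0.    -0.957 -0.292]
 [-1.     0.     0.   ]]
(347, 282) [ 0.453 -0.11   0.   ]
(347, 150) [ 0.767 -0.106  0.   ]
(294, 240) [0.548 0.014 0.   ]
(177, 320) [0.359 0.276 0.   ]
(106, 326) [0.341 0.438 0.   ]
(500, 333) [ 0.344 -0.461  0.   ]
```

View pics/dry0.png

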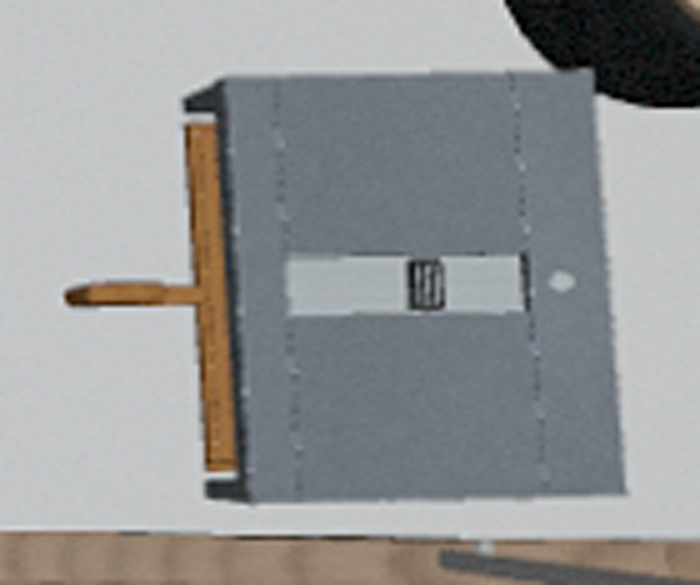

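View pics/cs0.png

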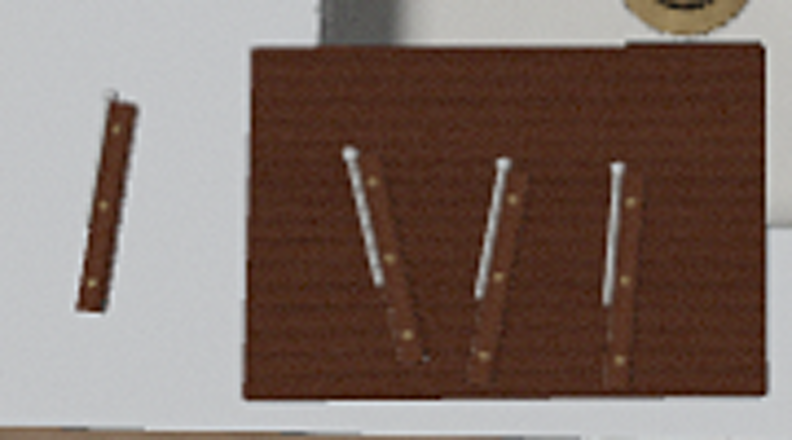

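Run:
```python
from h import *
f=lambda u,z:px2w('top',(u[0]/5+410-.4,u[1]/4.5+215-.4),z)[:2]
C=[f(u,.072) for u in [(222,78),(593,70),(626,494),(250,502)]]
for c in C: print(c.round(4))
print([np.linalg.norm(C[i]-C[(i+1)%4]).round(4) for i in range(4)])
mouth=(C[0]+C[3])/2; back=(C[1]+C[2])/2
dx=(back-mouth)/np.linalg.norm(back-mouth); w=(C[0]-C[3]); 
print('mouth',mouth,'ang',np.degrees(np.arctan2(dx[1],dx[0])), 'from width', np.degrees(np.arctan2(w[1],w[0]))-90)
dot=f((562,281),.072); print('dot',dot)
r=[f(u,.072) for u in [(287,258),(524,254),(528,312),(290,316)]]; print('rec',np.mean(r,0))
n=f((425,284),.072); print('nub',n)
print('tray front edge ends',f((187,124),.015),f((208,470),.015))
print('grip top', f((68,296),.055), f((165,293),.055))
for z in(.012,.024):
 for u in [(110,95),(92,312)]: print(px2w('top',(u[0]/4.4+120,u[1]/4.4+230),z)[:2])
```

```text
[ 0.5637 -0.3376]
[ 0.5712 -0.5024]
[ 0.3665 -0.5097]
[ 0.3601 -0.3464]
[np.float64(0.165), np.float64(0.2049), np.float64(0.1634), np.float64(0.2038)]
mouth [ 0.46192108 -0.34199305] ang -87.57996331470191 from width -87.5133679570297
dot [ 0.46777688 -0.48497453]
rec [ 0.46459666 -0.41697408]
nub [ 0.46520636 -0.42465391]
tray front edge ends [ 0.54847302 -0.33743784] [ 0.37393416 -0.34451983]
grip top [ 0.45744268 -0.27270108] [ 0.45973312 -0.31550493]
[0.51235654 0.35492717]
[0.39991646 0.35726291]
[0.51112193 0.35104767]
[0.39984565 0.35335924]
```

```bash
python3 -m pendant '{"xyz":[[0.04,0.024,0],[0.04,0.024,0],[0.04,0.024,0],[0.04,0.024,0],[0.04,0.024,0],[0.04,0.024,0],[0.03,0.02,0],[0,0,0]],"turn":[0,-0.127,-0.126,0,0,0,0,0]}' 0 20
python3 - <<'E'
from h import *
o=readout.get_obs();T=c2w('wrist',o);save('wrist','w1.png')
m=R.from_euler('xyz',o['tool_rot'],degrees=True).as_matrix();print(o['tool_pos'],np.degrees(np.arctan2(m[1,1],m[0,1])),o['grip_width'])
for n in ['recess','switch_nub']:
  for d in pinpoint('wrist',n): print(n,round(d['score'],2),W(T,d['at']).round(4))
E
```

```text
time_s: 2.05
tool_pos: [0.4655, -0.4514, 0.2229]
tool_rot: [140.8, 90.0, -37.5]
force: [-0.1, 0.1, -0.4]
grip_width: 0.0149
[ 0.46548999 -0.45143822  0.22288144] -88.23322306216117 0.014888134393636432
recess 0.7 [ 0.469  -0.416   0.0707]
switch_nub 0.66 [ 0.4666 -0.4265  0.0708]
```

View pics/w1.png

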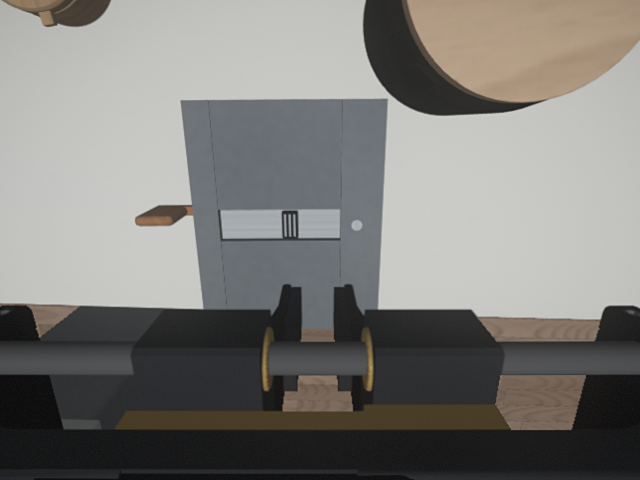

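```bash
python3 - <<'E'
from h import *
print('tcp px',w2px('wrist',readout.get_obs()['tool_pos']))
for u in [(280,225),(357,225),(290,224.5),(193,208),(220,209),(340,209),(341,240),(220,240)]: print(u,px2w('wrist',u,.072).round(4))
E
python3 -m pendant '{"xyz":[[0,0,0],[0,0,-0.04],[0,0,-0.04],[0,0,0]],"turn":[0,0.011,0,0]}' 0 20
python3 - <<'E'
from h import *
o=readout.get_obs();T=c2w('wrist',o);save('wrist','w2.png')
m=R.from_euler('xyz',o['tool_rot'],degrees=True).as_matrix();print(o['tool_pos'],np.degrees(np.arctan2(m[1,1],m[0,1])),o['grip_width'])
save('side','s2.png')
print('tcp px',w2px('wrist',o['tool_pos'],T),w2px('side',o['tool_pos']))
E
```

```text
tcp px [317.07868952 306.9587324 ]
(280, 225) [ 0.4596 -0.4241  0.072 ]
(357, 225) [ 0.461  -0.4911  0.072 ]
(290, 224.5) [ 0.4602 -0.4328  0.072 ]
(193, 208) [ 0.4731 -0.3497  0.072 ]
(220, 209) [ 0.4727 -0.3728  0.072 ]
(340, 209) [ 0.4749 -0.4757  0.072 ]
(341, 240) [ 0.4471 -0.4777  0.072 ]
(220, 240) [ 0.4448 -0.3712  0.072 ]
time_s: 2.7
tool_pos: [0.4555, -0.4615, 0.1426]
tool_rot: [67.3, 89.6, -111.3]
force: [-0.5, -0.5, -0.1]
grip_width: 0.0004
[ 0.45554965 -0.46147164  0.14256743] -88.61149875743158 0.000419580471940987
tcp px [317.08441551 306.9583242 ] [405.18135971 135.79879713]
```

View pics/w2.png

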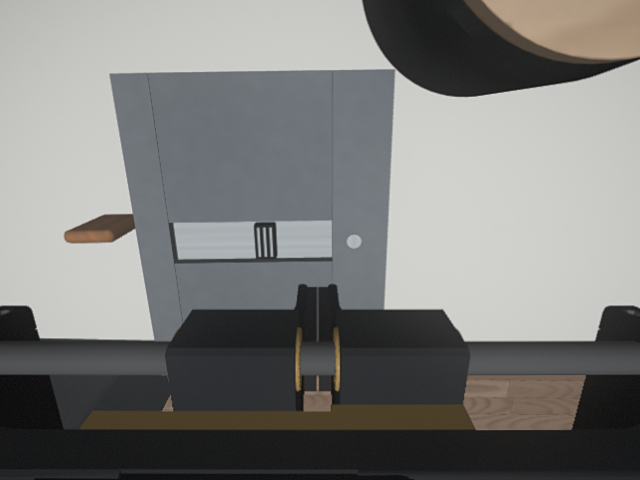

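View pics/s2.png

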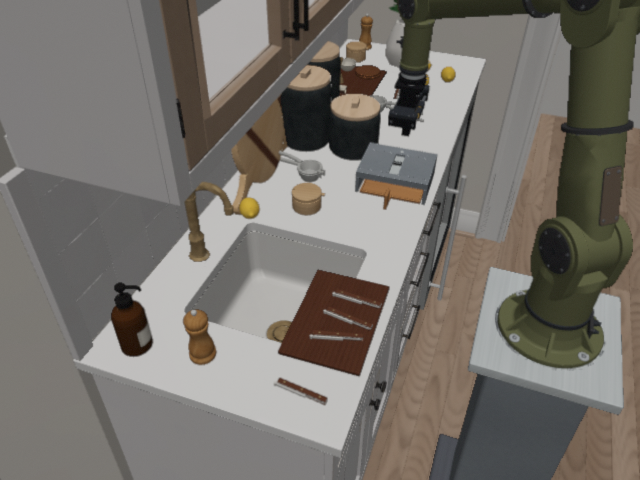

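```bash
cat >> h.py <<'E'
def st():
    o=readout.get_obs(); m=R.from_euler('xyz',o['tool_rot'],degrees=True).as_matrix()
    print('t',o['time_s'],'pos',o['tool_pos'].round(4),'yawY',np.degrees(np.arctan2(m[1,1],m[0,1])).round(2),'down',m[:,0].round(3),'g',o['grip_width'].__round__(4),'F',o['force'].round(1),'v',abs(o['joint_velocities']).max().round(2)); return o
E
python3 -c "
from h import *
st()"
python3 -m pendant '{"xyz":[[0,0,0],[0,0,0]],"turn":[0,0]}'
python3 - <<'E'
from h import *
o=st();T=c2w('wrist',o);save('wrist','w3.png')
for n in ['recess','switch_nub']:
  for d in pinpoint('wrist',n): print(n,round(d['score'],2),W(T,d['at']).round(4))
for u in [(253,241),(354,241),(265,240),(174,222),(332,221),(332,260),(175,263)]: print(u,px2w('wrist',u,.072,T).round(4))
E
```

```text
t 2.8 pos [ 0.4578 -0.4632  0.1468] yawY -88.6 down [ 0.003 -0.012 -1.   ] g -0.0001 F [ 0.4 -0.6  0.6] v 1.8
time_s: 3.05
tool_pos: [0.4592, -0.465, 0.1509]
tool_rot: [112.7, 89.0, -65.9]
force: [0.5, -0.5, 0.2]
grip_width: 0.0003
t 3.05 pos [ 0.4592 -0.465   0.1509] yawY -88.65 down [ 0.007 -0.016 -1.   ] g 0.0003 F [ 0.5 -0.5  0.2] v 0.92
recess 0.96 [ 0.467  -0.4191  0.0694]
switch_nub 0.58 [ 0.4643 -0.4267  0.0685]
(253, 241) [ 0.4672 -0.4227  0.072 ]
(354, 241) [ 0.4684 -0.4911  0.072 ]
(265, 240) [ 0.4681 -0.4308  0.072 ]
(174, 222) [ 0.4795 -0.3707  0.072 ]
(332, 221) [ 0.4822 -0.4757  0.072 ]
(332, 260) [ 0.4545 -0.4767  0.072 ]
(175, 263) [ 0.4504 -0.3688  0.072 ]
```

View pics/w3.png

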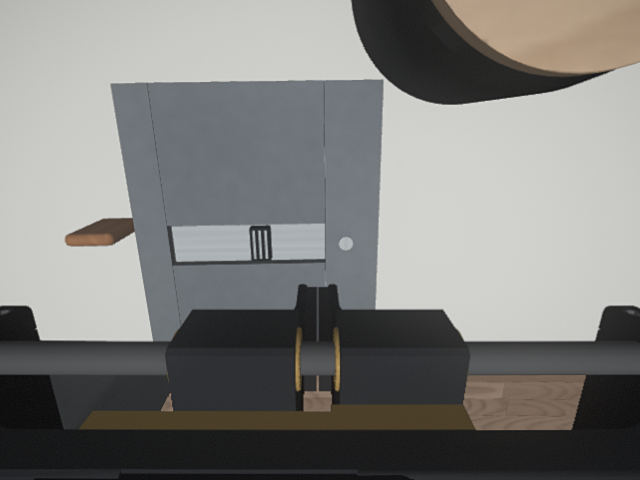

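```bash
python3 - <<'E'
from h import *
o=st();T=c2w('wrist',o)
for u in [(346,243.5),(261,243),(170,226),(325,222),(326,261),(173,264)]: print(u,px2w('wrist',u,.072,T).round(4))
E
python3 -m pendant '{"xyz":[[0.009,0.012,0],[0,0,0]],"turn":[0.016,0]}'
python3 -m pendant '{"xyz":[[0,0,0],[0,0,0]],"turn":[0,0]}'
python3 - <<'E'
from h import *
o=st();T=c2w('wrist',o);save('wrist','w4.png')
for n in ['recess','switch_nub']:
  for d in pinpoint('wrist',n): print(n,round(d['score'],2),W(T,d['at']).round(4))
st()
E
```

```text
t 3.2 pos [ 0.4591 -0.4646  0.1502] yawY -88.63 down [ 0.006 -0.015 -1.   ] g 0.0005 F [ 0.2 -0.1 -0.2] v 0.48
(346, 243.5) [ 0.4666 -0.4852  0.072 ]
(261, 243) [ 0.4659 -0.4276  0.072 ]
(170, 226) [ 0.4767 -0.3676  0.072 ]
(325, 222) [ 0.4814 -0.4705  0.072 ]
(326, 261) [ 0.4538 -0.472   0.072 ]
(173, 264) [ 0.4497 -0.3671  0.072 ]
time_s: 3.45
tool_pos: [0.4694, -0.451, 0.1505]
tool_rot: [114.7, 89.1, -62.9]
force: [-0.2, -0.1, -0.3]
grip_width: 0.0001
time_s: 3.7
tool_pos: [0.4694, -0.4508, 0.1503]
tool_rot: [113.0, 89.1, -64.5]
force: [0.3, -0.3, 0.8]
grip_width: 0.0007
t 3.7 pos [ 0.4694 -0.4508  0.1503] yawY -87.55 down [ 0.007 -0.015 -1.   ] g 0.0007 F [ 0.3 -0.3  0.8] v 0.35
recess 0.84 [ 0.469  -0.4168  0.0691]
switch_nub 0.78 [ 0.4675 -0.4258  0.0682]
t 3.85 pos [ 0.4691 -0.4511  0.1503] yawY -87.59 down [ 0.007 -0.015 -1.   ] g 0.0 F [-0.2 -0.1 -0.7] v 0.09
```

View pics/w4.png

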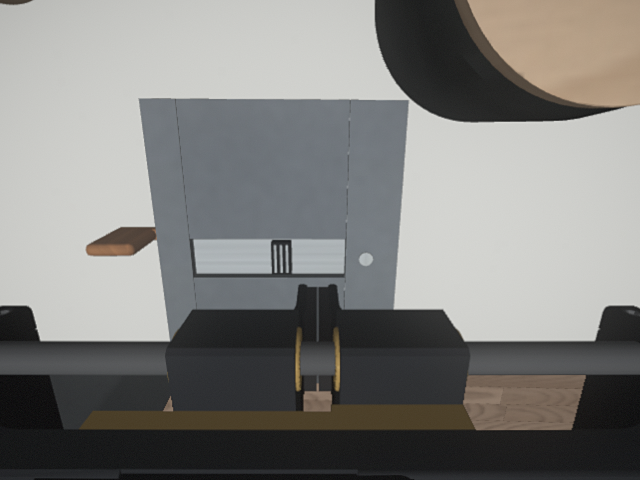

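```bash
python3 -m pendant '{"xyz":[[-0.001,-0.001,-0.025],[-0.001,0,-0.025],[0,0,-0.015],[0,0,0],[0,0,0]],"turn":[0,0,0,0,0]}'
python3 - <<'E'
from h import *
o=st();T=c2w('wrist',o);save('wrist','w5.png');save('top','t5.png')
im=cv2.imread('pics/t5.png');cv2.imwrite('pics/t5c.png',cv2.resize(im[215:345,410:550],None,fx=5,fy=4.5))
E
```

```text
time_s: 4.47
tool_pos: [0.4673, -0.4538, 0.0852]
tool_rot: [114.8, 88.9, -62.9]
force: [0.3, 0.5, -0.4]
grip_width: 0.0005
t 4.475 pos [ 0.4673 -0.4538  0.0852] yawY -87.68 down [ 0.009 -0.017 -1.   ] g 0.0005 F [ 0.3  0.5 -0.4] v 0.18
```

View pics/w5.png

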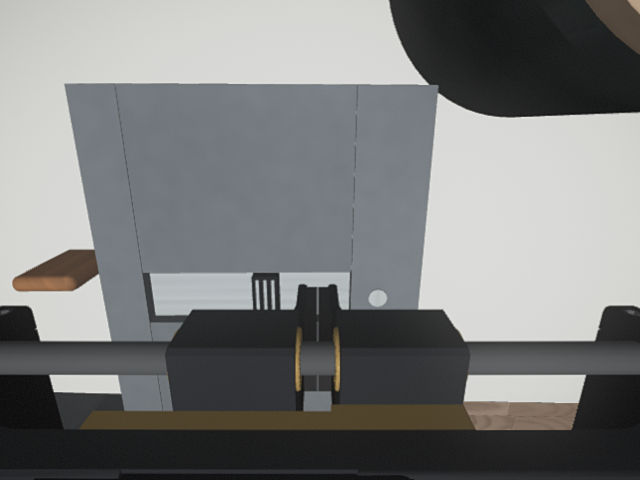

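Run:
```python
from h import *
o=st();T=c2w('wrist',o)
for u in [(317,273),(378,298),(350,273),(280,274),(253,274)]: print(u,px2w('wrist',u,.072,T).round(4))
for u in [(151,318)]: print(u,px2w('wrist',u,.072,T).round(4))
print(w2px('wrist',o['tool_pos']-[0,0,.013],T))
```

```text
t 4.575 pos [ 0.4674 -0.4538  0.0854] yawY -87.67 down [ 0.009 -0.017 -1.   ] g 0.0004 F [0.2 0.2 0.1] v 0.23
(317, 273) [ 0.4796 -0.4535  0.072 ]
(378, 298) [ 0.4666 -0.4858  0.072 ]
(350, 273) [ 0.4801 -0.4703  0.072 ]
(280, 274) [ 0.4784 -0.4348  0.072 ]
(253, 274) [ 0.4779 -0.4211  0.072 ]
(151, 318) [ 0.4513 -0.3676  0.072 ]
[316.63676665 295.2330466 ]
```

```bash
python3 -m pendant '{"xyz":[[-0.001,0.001,-0.008],[0,0,-0.006],[0,0,-0.004],[0,0,0],[0,0,0]],"turn":[0,0,0,0,0]}'
python3 -c "
from h import *
st()"
```

```text
time_s: 5.2
tool_pos: [0.4668, -0.4531, 0.0673]
tool_rot: [116.6, 88.8, -61.1]
force: [-0.6, -0.8, 0.5]
grip_width: 0.0006
t 5.2 pos [ 0.4668 -0.4531  0.0673] yawY -87.67 down [ 0.01  -0.019 -1.   ] g 0.0006 F [-0.6 -0.8  0.5] v 0.3
```

```bash
python3 -m pendant '{"xyz":[[0,0.005,0],[0,0.005,0],[-0.001,0.005,0],[0,0.005,0],[0,0.004,0]],"turn":[0,0,0,0,0]}'
python3 -c "
from h import *
st()"
```

```text
time_s: 5.82
tool_pos: [0.4659, -0.429, 0.0679]
tool_rot: [115.9, 88.6, -61.8]
force: [1.2, -1.8, -1.2]
grip_width: 0.0003
t 5.825 pos [ 0.4659 -0.429   0.0679] yawY -87.7 down [ 0.011 -0.021 -1.   ] g 0.0003 F [ 1.2 -1.8 -1.2] v 3.44
```

```bash
python3 -m pendant '{"xyz":[[0,0.004,-0.001],[0,0.003,0],[0,0.003,0]],"turn":[0,0,0]}'
python3 -m pendant '{"xyz":[[0,0.003,0]],"turn":[0]}'
python3 -m pendant '{"xyz":[[0,0.003,0]],"turn":[0]}'
python3 -c "
from h import *
st()"
```

```text
time_s: 6.2
tool_pos: [0.4658, -0.4245, 0.0675]
tool_rot: [113.1, 88.0, -64.7]
force: [1.8, -8.7, -5.4]
grip_width: 0.0006
time_s: 6.32
tool_pos: [0.4658, -0.4245, 0.0675]
tool_rot: [112.6, 87.7, -65.3]
force: [2.2, -7.8, -5.5]
grip_width: 0.0002
time_s: 6.45
tool_pos: [0.4658, -0.4245, 0.0676]
tool_rot: [112.2, 87.4, -65.7]
force: [1.9, -8.0, -5.4]
grip_width: 0.0008
t 6.45 pos [ 0.4658 -0.4245  0.0676] yawY -88.0 down [ 0.019 -0.041 -0.999] g 0.0008 F [ 1.9 -8.  -5.4] v 2.51
```

```bash
python3 -m pendant '{"xyz":[[0,-0.005,0],[0,0,0.02],[0,0,0.04],[0,0,0.04],[0,0.02,0.02],[0,0.02,0],[0,0,0],[0,0,0]],"turn":[0,0,0,0,0,0,0,0]}' 0.6
python3 - <<'E'
from h import *
o=st();T=c2w('wrist',o);save('wrist','w6.png')
for n in ['tray_grip','switch_nub','recess']:
  for d in pinpoint('wrist',n): print(n,round(d['score'],2),W(T,d['at']).round(4))
st()
E
```

```text
time_s: 7.45
tool_pos: [0.4663, -0.3827, 0.1952]
tool_rot: [116.1, 87.7, -61.7]
force: [-0.3, -0.2, -0.6]
grip_width: 0.052
t 7.45 pos [ 0.4663 -0.3827  0.1952] yawY -87.8 down [ 0.019 -0.035 -0.999] g 0.052 F [-0.3 -0.2 -0.6] v 0.99
tray_grip 0.68 [ 0.4567 -0.298   0.0412]
switch_nub 0.93 [ 0.464  -0.4088  0.0715]
switch_nub 0.37 [ 0.4579 -0.299   0.0386]
recess 0.81 [ 0.4678 -0.4192  0.0719]
t 7.65 pos [ 0.4662 -0.383   0.1949] yawY -87.85 down [ 0.019 -0.035 -0.999] g 0.0523 F [ 0.  -0.7 -0.3] v 0.26
```

View pics/w6.png

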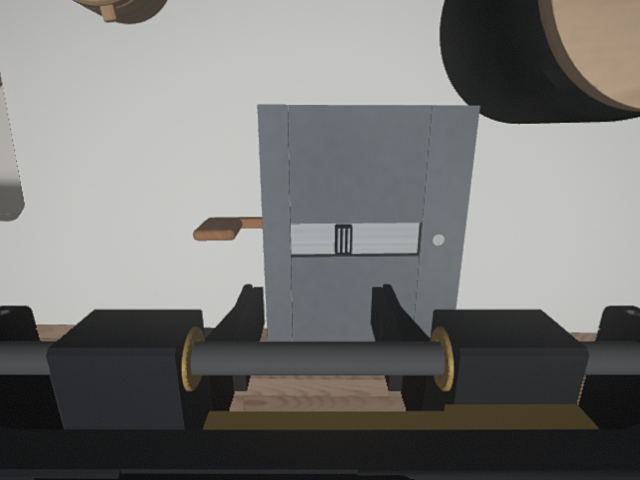

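Run:
```python
from h import *
print(readout.get_obs()['qpos'].round(1))
```

```text
[ 47.9  12.6 -13.4  93.9   4.1  71.9 -54.2]
```

```bash
python3 -m pendant '{"xyz":[[-0.001,0.009,0],[-0.001,0.009,0],[-0.001,0.009,0],[-0.001,0.009,0],[-0.001,0.009,0],[-0.001,0.009,0],[-0.001,0.009,0],[-0.001,0.009,0],[-0.001,0.009,0],[0,0,0]],"turn":[0.175,0.175,0.175,0.175,0.175,0.175,0.175,0.175,0.175,0]}' 0.6
python3 -m pendant '{"xyz":[[0,0,0],[0,0,0]],"turn":[0,0]}'
python3 - <<'E'
from h import *
o=st();T=c2w('wrist',o);save('wrist','w7.png');print(w2px('wrist',o['tool_pos'],T))
for n in ['tray_grip','dryer']:
  for d in pinpoint('wrist',n): print(n,round(d['score'],2),W(T,d['at']).round(4))
st()
E
```

```text
time_s: 8.9
tool_pos: [0.4534, -0.3041, 0.1889]
tool_rot: [123.4, 88.1, 38.2]
force: [0.8, 0.1, -0.7]
grip_width: 0.0521
time_s: 9.15
tool_pos: [0.4531, -0.3052, 0.1885]
tool_rot: [124.0, 88.1, 38.5]
force: [0.8, -0.4, 0.3]
grip_width: 0.0522
t 9.15 pos [ 0.4531 -0.3052  0.1885] yawY 4.43 down [ 0.026  0.02  -0.999] g 0.0522 F [ 0.8 -0.4  0.3] v 0.91
[315.96215276 305.40798881]
tray_grip 0.95 [ 0.46   -0.2984  0.0412]
t 9.3 pos [ 0.4531 -0.3051  0.1886] yawY 4.5 down [ 0.026  0.02  -0.999] g 0.0524 F [ 1.5  0.1 -0.5] v 0.3
```

View pics/w7.png

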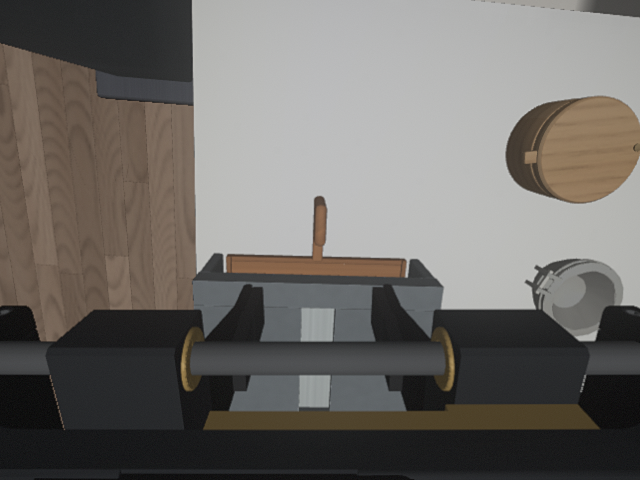

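```bash
python3 - <<'E'
from h import *
T=c2w('wrist')
for u in [(320,199),(320,243)]: print(px2w('wrist',u,.055,T).round(4))
E
python3 -m pendant '{"xyz":[[0.003,0.003,-0.02],[0.003,0.003,-0.03],[0,0.001,-0.03],[0,0,0],[0,0,0]],"turn":[-0.036,0,0,0,0]}' 0.6
python3 - <<'E'
from h import *
o=st();T=c2w('wrist',o);save('wrist','w8.png');print(w2px('wrist',o['tool_pos'],T))
for n in ['tray_grip','tray']:
  for d in pinpoint('wrist',n): print(n,round(d['score'],2),W(T,d['at']).round(4))
E
```

```text
[ 0.4575 -0.2769  0.055 ]
[ 0.4605 -0.3139  0.055 ]
time_s: 9.93
tool_pos: [0.4605, -0.2992, 0.1088]
tool_rot: [117.3, 88.0, 29.5]
force: [-0.4, 0.2, 0.0]
grip_width: 0.0523
t 9.925 pos [ 0.4605 -0.2992  0.1088] yawY 2.2 down [ 0.03   0.017 -0.999] g 0.0523 F [-0.4  0.2  0. ] v 0.53
[315.95953511 305.46336905]
tray_grip 0.93 [ 0.4593 -0.2961  0.0382]
```

View pics/w8.png

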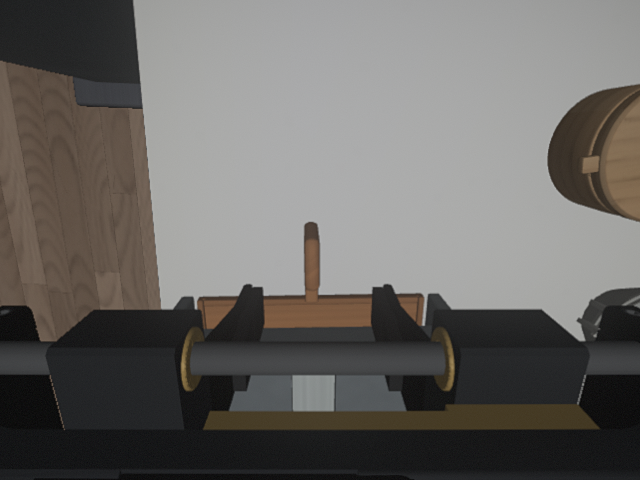

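```bash
python3 -m pendant '{"xyz":[[-0.002,0.002,-0.03],[0,0.001,-0.03],[0,0,-0.02],[0,0,-0.005],[0,0,0],[0,0,0]],"turn":[0,0,0,0,0,0]}' 0.6
python3 - <<'E'
from h import *
o=st();T=c2w('wrist',o);save('wrist','w9.png')
E
```

```text
time_s: 10.82
tool_pos: [0.4628, -0.3, 0.029]
tool_rot: [99.1, 87.6, 11.2]
force: [0.6, 1.0, -0.0]
grip_width: 0.0521
t 10.825 pos [ 0.4628 -0.3     0.029 ] yawY 2.12 down [ 0.04   0.008 -0.999] g 0.0521 F [ 0.6  1.  -0. ] v 0.4
```

View pics/w9.png

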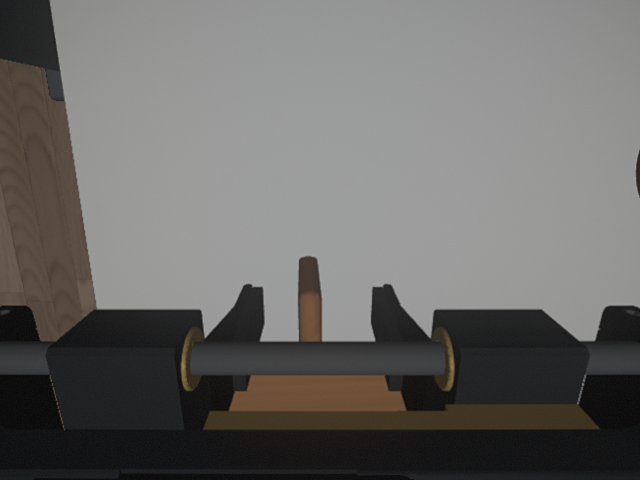

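```bash
python3 -m pendant '{"xyz":[[-0.003,0.004,-0.007],[0,0,0]],"turn":[0,0]}' 0.6
python3 -m pendant '{"xyz":[[0,0,0],[0,0,0],[0,0,0],[0,0,0],[0,0,0]],"turn":[0,0,0,0,0]}' 0 25
python3 -c "
from h import *
st()"
```

```text
time_s: 11.12
tool_pos: [0.4602, -0.2962, 0.0227]
tool_rot: [97.1, 87.6, 9.3]
force: [-1.2, 0.1, 0.8]
grip_width: 0.0522
time_s: 11.75
tool_pos: [0.4602, -0.2963, 0.0229]
tool_rot: [96.8, 87.6, 8.9]
force: [1.0, 0.2, 1.3]
grip_width: 0.0101
t 11.75 pos [ 0.4602 -0.2963  0.0229] yawY 2.11 down [ 0.042  0.007 -0.999] g 0.0101 F [1.  0.2 1.3] v 1.01
```

```bash
python3 -m pendant '{"xyz":[[0,0.005,0],[-0.001,0.012,0],[0,0.015,0],[-0.001,0.015,0],[-0.001,0.015,0],[0,0.015,0],[-0.001,0.015,0],[0,0.012,0],[0,0.006,0],[0,0,0]],"turn":[0,0,0,0,0,0,0,0,0,0]}'
python3 -c "
from h import *
st()"
```

```text
time_s: 13.0
tool_pos: [0.4548, -0.1791, 0.0231]
tool_rot: [92.4, 87.7, 4.8]
force: [-0.6, -1.0, 0.3]
grip_width: 0.0104
t 13.0 pos [ 0.4548 -0.1791  0.0231] yawY 2.34 down [ 0.04   0.003 -0.999] g 0.0104 F [-0.6 -1.   0.3] v 0.21
```

```bash
python3 -m pendant '{"xyz":[[-0.001,0.009,0],[0,0.009,0],[0,0.002,0],[0,0,0]],"turn":[0,0,0,0]}'
python3 -m pendant '{"xyz":[[0,0,0],[0,0,0],[0,0,0],[0,0,0.03],[0,0,0.05],[0,0,0.05],[0,0,0.04],[0,0,0],[0,0,0]],"turn":[0,0,0,0,0,0,0,0,0]}' 0.5
python3 - <<'E'
from h import *
o=st();save('top','t10.png')
T=c2w('top')
for n in ['tray','tray_grip','corkscrew1']:
  for d in pinpoint('top',n): print(n,round(d['score'],2),W(T,d['at']).round(4))
E
```

```text
time_s: 13.5
tool_pos: [0.4536, -0.1589, 0.0232]
tool_rot: [91.6, 87.7, 3.8]
force: [0.5, -2.4, 0.7]
grip_width: 0.0104
time_s: 14.62
tool_pos: [0.4527, -0.155, 0.1969]
tool_rot: [101.0, 87.7, 13.1]
force: [-0.3, -0.3, 0.1]
grip_width: 0.0436
t 14.625 pos [ 0.4527 -0.155   0.1969] yawY 2.12 down [ 0.04   0.009 -0.999] g 0.0436 F [-0.3 -0.3  0.1] v 1.01
corkscrew1 0.88 [0.4293 0.1503 0.0131]
corkscrew1 0.79 [0.4235 0.0851 0.0164]
corkscrew1 0.79 [0.461  0.3565 0.0026]
corkscrew1 0.55 [0.4315 0.2077 0.0068]
```

View pics/t10.png

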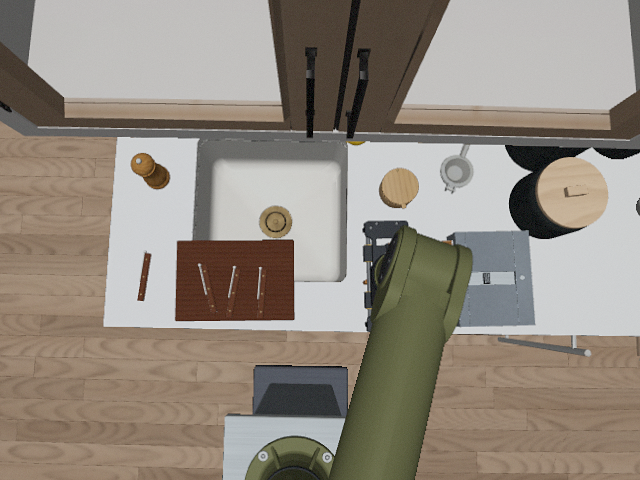

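```bash
python3 -m pendant '{"xyz":[[-0.003,0.015,0],[-0.003,0.027,0],[-0.003,0.027,0],[-0.003,0.027,0],[-0.003,0.027,0],[-0.003,0.027,0],[-0.003,0.027,0],[-0.003,0.027,0],[-0.003,0.027,0],[0,0.01,0]],"turn":[0.161,0.161,0.161,0.161,0.161,0.161,0.161,0.161,0.161,0]}' 0.5
python3 -m pendant '{"xyz":[[0,0,0],[0,0,0]],"turn":[0,0]}'
cat >> h.py <<'E'
def look(fn,names=('corkscrew1',)):
    o=st();T=c2w('wrist',o);save('wrist',fn)
    for n in names:
      for d in pinpoint('wrist',n):
        w=W(T,d['at']); print(n,round(d['score'],2),w.round(4),w2px('wrist',w,T).round(0))
    print('tcp ground px',w2px('wrist',np.append(o['tool_pos'][:2],.018),T).round(0)); st()
E
python3 - <<'E'
from h import *
look('w11.png')
E
```

```text
time_s: 16.08
tool_pos: [0.4184, 0.093, 0.1867]
tool_rot: [126.7, 87.6, 124.4]
force: [0.5, 0.2, 0.9]
grip_width: 0.0437
time_s: 16.32
tool_pos: [0.4182, 0.0919, 0.1859]
tool_rot: [128.8, 87.6, 126.1]
force: [-0.6, -0.2, 0.3]
grip_width: 0.0434
t 16.325 pos [0.4182 0.0919 0.1859] yawY 87.34 down [-0.025  0.034 -0.999] g 0.0434 F [-0.6 -0.2  0.3] v 0.67
corkscrew1 0.85 [0.4359 0.2045 0.0143] [431. 234.]
corkscrew1 0.83 [0.4238 0.0842 0.0096] [303. 227.]
corkscrew1 0.62 [0.4247 0.1492 0.0117] [372. 225.]
corkscrew1 0.59 [0.4615 0.3552 0.0018] [574. 247.]
tcp ground px [311. 223.]
t 16.425 pos [0.4182 0.0919 0.186 ] yawY 87.35 down [-0.025  0.035 -0.999] g 0.0437 F [-0.2  0.1 -0.1] v 0.19
```

View pics/w11.png

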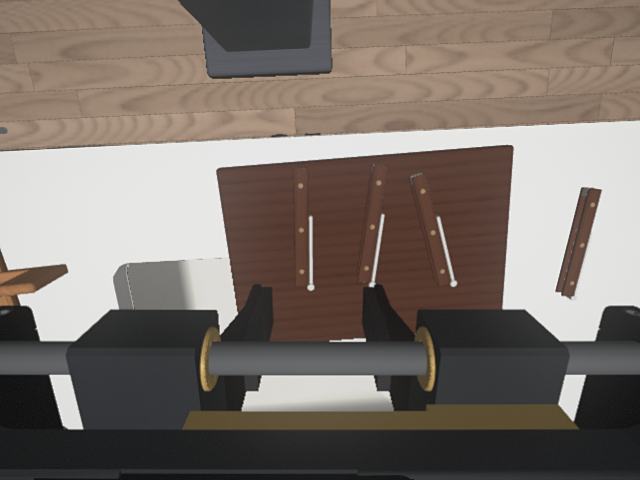

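Run:
```python
from h import *
T=c2w('wrist')
im=cv2.imread('pics/w11.png');cv2.imwrite('pics/w11c.png',cv2.resize(im[150:310,270:470],None,fx=4,fy=3.7,interpolation=cv2.INTER_CUBIC))
for u in [(301,183),(301,230),(302,271),(310,216),(311,288),(296,250),(314,250)]: print(u,px2w('wrist',u,.022,T).round(4))
```

```text
(301, 183) [0.3807 0.0848 0.022 ]
(301, 230) [0.4232 0.0823 0.022 ]
(302, 271) [0.4629 0.0809 0.022 ]
(310, 216) [0.4107 0.0912 0.022 ]
(311, 288) [0.4807 0.0885 0.022 ]
(296, 250) [0.442  0.0766 0.022 ]
(314, 250) [0.4429 0.0932 0.022 ]
```

View pics/w11c.png

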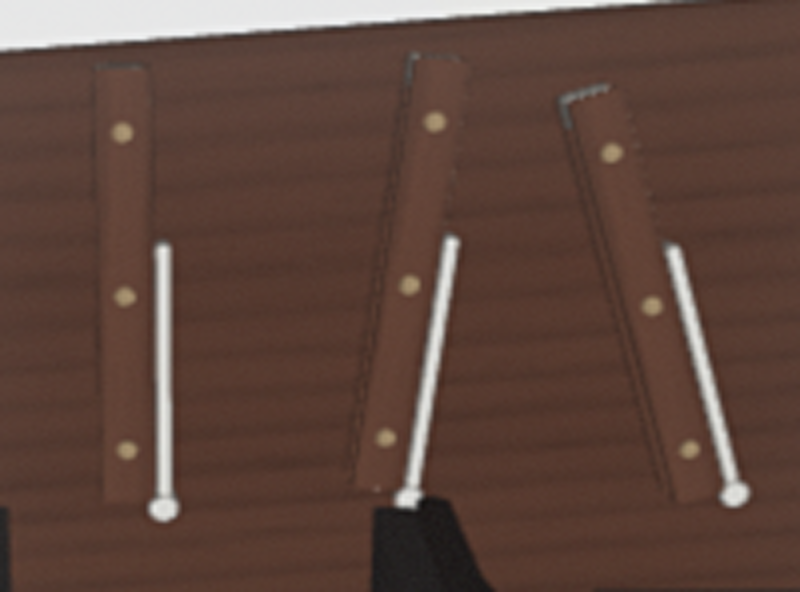

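```bash
python3 -m pendant '{"xyz":[[0.003,-0.004,-0.03],[0.003,-0.003,-0.04],[0,0,-0.04],[0,0,-0.02],[0,0,0],[0,0,0]],"turn":[0,0,0,0,0,0]}' 0.5
python3 - <<'E'
from h import *
look('w12.png')
E
```

```text
time_s: 17.18
tool_pos: [0.4266, 0.0798, 0.054]
tool_rot: [124.3, 87.7, 121.0]
force: [0.3, -0.1, -0.2]
grip_width: 0.0438
t 17.175 pos [0.4266 0.0798 0.054 ] yawY 86.64 down [-0.02   0.034 -0.999] g 0.0438 F [ 0.3 -0.1 -0.2] v 0.29
corkscrew1 0.96 [0.4261 0.1453 0.0114] [425. 264.]
corkscrew1 0.95 [0.4366 0.2026 0.0114] [518. 274.]
corkscrew1 0.92 [0.4233 0.0831 0.0141] [320. 268.]
corkscrew1 0.58 [ 4.571e-01  1.453e-01 -4.000e-04] [418. 303.]
tcp ground px [315. 276.]
t 17.275 pos [0.4268 0.0799 0.0543] yawY 86.66 down [-0.019  0.033 -0.999] g 0.0437 F [-0.2 -0.9  0.9] v 0.27
```

View pics/w12.png

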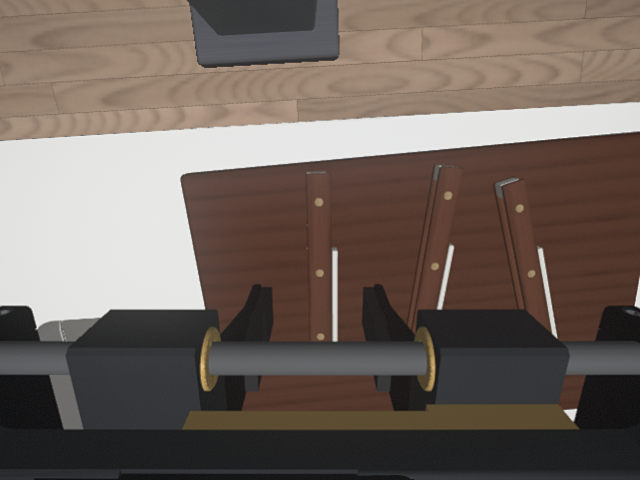

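```bash
python3 -m pendant '{"xyz":[[-0.004,0.005,-0.02],[0,0.001,-0.013],[0,0,-0.004],[0,0,0]],"turn":[0,0,0,0]}' 0.5
python3 -m pendant '{"xyz":[[0,0,0],[0,0,0],[0,0,0],[0,0,0]],"turn":[0,0,0,0]}' 0 25
python3 -c "
from h import *
st()"
```

```text
time_s: 17.77
tool_pos: [0.4262, 0.0856, 0.0193]
tool_rot: [114.4, 88.0, 111.1]
force: [-0.1, 0.4, 0.4]
grip_width: 0.0436
time_s: 18.27
tool_pos: [0.4274, 0.0852, 0.0205]
tool_rot: [111.4, 88.1, 108.0]
force: [0.3, -0.6, -0.1]
grip_width: 0.0152
t 18.275 pos [0.4274 0.0852 0.0205] yawY 86.58 down [-0.01   0.032 -0.999] g 0.0152 F [ 0.3 -0.6 -0.1] v 0.13
```

```bash
python3 -m pendant '{"xyz":[[0,0,0],[0,0,0],[-0.002,0,-0.004],[0,0,0]],"turn":[0,0,0,0]}' 0.35
python3 -m pendant '{"xyz":[[0,0,0],[0,0,0],[0,0,0]],"turn":[0,0,0]}' 0 25
python3 - <<'E'
from h import *
look('w13.png')
E
```

```text
time_s: 18.77
tool_pos: [0.4252, 0.0853, 0.0162]
tool_rot: [111.5, 88.1, 108.1]
force: [0.8, 0.6, -0.8]
grip_width: 0.03
time_s: 19.15
tool_pos: [0.4251, 0.0855, 0.0161]
tool_rot: [111.4, 88.1, 108.0]
force: [-0.2, 0.1, -0.1]
grip_width: 0.0158
t 19.15 pos [0.4251 0.0855 0.0161] yawY 86.58 down [-0.011  0.032 -0.999] g 0.0158 F [-0.2  0.1 -0.1] v 0.09
corkscrew1 0.84 [0.4232 0.0852 0.0119] [316. 297.]
corkscrew1 0.81 [0.4263 0.147  0.0138] [442. 296.]
corkscrew1 0.68 [0.4363 0.2044 0.0129] [554. 305.]
tcp ground px [318. 306.]
t 19.25 pos [0.4252 0.0855 0.0162] yawY 86.58 down [-0.01   0.032 -0.999] g 0.0157 F [-0.4 -0.7  0.7] v 0.11
```

View pics/w13.png

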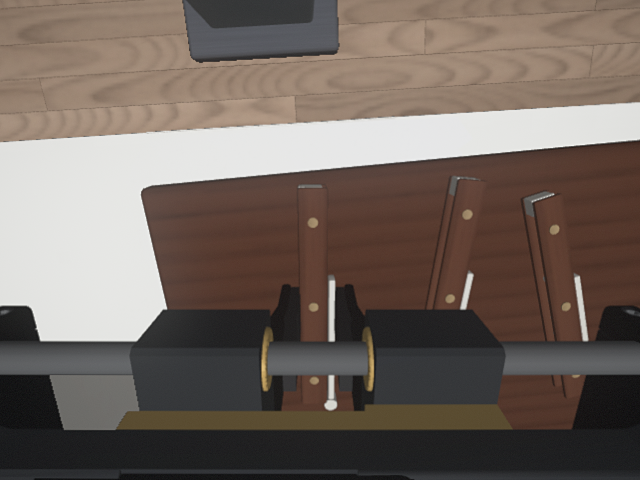

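```bash
python3 -m pendant '{"xyz":[[0,0,0.02],[0,0,0.04],[0,0,0.05],[0,0,0],[0,0,0]],"turn":[0,0,0,0,0]}'
python3 -m pendant '{"xyz":[[0.01,-0.02,0],[0.01,-0.04,0],[0.01,-0.04,0],[0.01,-0.04,0],[0.01,-0.04,0],[0.01,-0.04,0],[0.01,-0.04,0],[0.01,-0.04,0],[0.01,-0.03,0],[0,-0.01,0]],"turn":[-0.163,-0.163,-0.163,-0.163,-0.163,-0.163,-0.163,-0.163,-0.163,0]}'
python3 -m pendant '{"xyz":[[0,0,0],[0,0,0]],"turn":[0,0]}'
python3 - <<'E'
from h import *
look('w14.png',['tray','tray_grip','corkscrew1'])
E
```

```text
time_s: 19.88
tool_pos: [0.4229, 0.085, 0.1276]
tool_rot: [117.3, 88.0, 113.9]
force: [0.2, 0.2, -2.1]
grip_width: 0.0156
time_s: 21.12
tool_pos: [0.5042, -0.2613, 0.1094]
tool_rot: [159.0, 87.7, 69.2]
force: [-0.3, 0.1, -1.4]
grip_width: 0.0155
time_s: 21.38
tool_pos: [0.5028, -0.259, 0.1073]
tool_rot: [165.2, 87.6, 75.7]
force: [-0.2, -0.1, -0.9]
grip_width: 0.0158
t 21.375 pos [ 0.5028 -0.259   0.1073] yawY 0.47 down [ 0.01   0.041 -0.999] g 0.0158 F [-0.2 -0.1 -0.9] v 0.7
tray 0.96 [ 0.4625 -0.2818 -0.0019] [263. 272.]
tray_grip 0.93 [ 0.455  -0.1604  0.0418] [234. 101.]
corkscrew1 0.6 [ 0.5037 -0.2578  0.1034] [318. 300.]
tcp ground px [315. 251.]
t 21.575 pos [ 0.5033 -0.2598  0.1081] yawY 0.4 down [ 0.012  0.039 -0.999] g 0.0159 F [ 0.2  0.3 -0.6] v 0.33
```

View pics/w14.png

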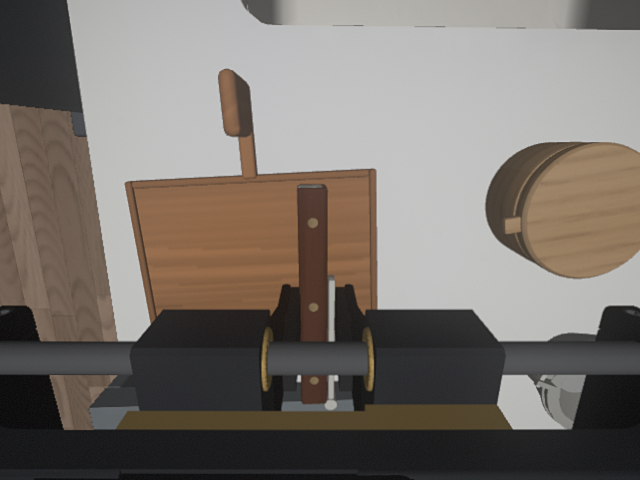

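Run:
```python
from h import *
T=c2w('wrist')
for z in (.009,.015):
    P=[px2w('wrist',u,z,T) for u in [(127,182),(375,169),(377,312),(153,318)]]
    print(z,[p[:2].round(4) for p in P],np.linalg.norm(P[0]-P[1]), np.degrees(np.arctan2(*(P[1]-P[0])[[1,0]])))
```

```text
0.009 [array([ 0.3714, -0.2124]), array([ 0.5453, -0.2025]), array([ 0.5521, -0.3122]), array([ 0.3779, -0.3174])] 0.17413049125744634 3.2456755665015833
0.015 [array([ 0.3744, -0.2117]), array([ 0.5443, -0.2021]), array([ 0.551 , -0.3092]), array([ 0.3807, -0.3143])] 0.17016710595643478 3.245675566501575
```

```bash
python3 -m pendant '{"xyz":[[0.009,-0.01,-0.015],[0.009,-0.009,-0.02],[0,0,-0.02],[0,0,0],[0,0,0]],"turn":[0.035,0,0,0,0]}'
python3 - <<'E'
from h import *
look('w15.png',['tray','tray_grip'])
E
```

```text
time_s: 22.2
tool_pos: [0.5237, -0.2776, 0.055]
tool_rot: [155.7, 87.7, 68.5]
force: [-0.2, -0.7, -0.7]
grip_width: 0.0159
t 22.2 pos [ 0.5237 -0.2776  0.055 ] yawY 2.75 down [ 0.015  0.037 -0.999] g 0.0159 F [-0.2 -0.7 -0.7] v 0.47
tray 0.64 [ 0.4604 -0.2823  0.0014] [212. 271.]
tray_grip 0.72 [ 0.4523 -0.1614  0.0424] [161.  37.]
tcp ground px [315. 278.]
t 22.35 pos [ 0.5236 -0.2779  0.055 ] yawY 2.73 down [ 0.015  0.037 -0.999] g 0.0161 F [-0.2 -0.1 -0.6] v 0.14
```

View pics/w15.png

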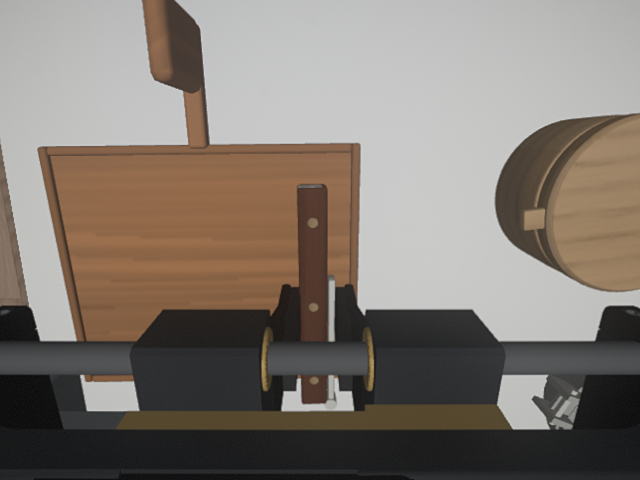

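Run:
```python
from h import *
T=c2w('wrist')
P=[px2w('wrist',u,.009,T) for u in [(41,149),(360,144),(356,283),(87,380)]]
print([p[:2].round(4) for p in P],np.linalg.norm(P[0]-P[1]), np.degrees(np.arctan2(*(P[1]-P[0])[[1,0]])), np.degrees(np.arctan2(*(P[0]-P[3])[[1,0]])))
```

```text
[array([ 0.3713, -0.2129]), array([ 0.5449, -0.2023]), array([ 0.5489, -0.2839]), array([ 0.3788, -0.3587])] 0.173922175066918 3.4979001892678117 92.94066367200074
```

```bash
python3 -m pendant '{"xyz":[[-0.004,-0.003,-0.02],[-0.002,0,-0.014],[0,0,-0.005],[0,0,0],[0,0,0]],"turn":[0,0,0,0,0]}'
python3 -c "
from h import *
st()"
```

```text
time_s: 22.98
tool_pos: [0.5197, -0.2815, 0.018]
tool_rot: [147.5, 87.8, 60.2]
force: [0.5, 0.6, -1.1]
grip_width: 0.0159
t 22.975 pos [ 0.5197 -0.2815  0.018 ] yawY 2.76 down [ 0.019  0.034 -0.999] g 0.0159 F [ 0.5  0.6 -1.1] v 0.25
```

```bash
python3 -m pendant '{"xyz":[[0,0,-0.004],[0,0,-0.003],[0,0,0]],"turn":[0,0,0]}'
python3 -m pendant '{"xyz":[[0,0,0],[0,0,0],[0,0,0.01],[0,0,0.03],[0,0,0.04],[0,0,0.04],[0,0,0],[0,0,0]],"turn":[0,0,0,0,0,0,0,0]}' 0.29
python3 - <<'E'
from h import *
look('w16.png',['tray','corkscrew1'])
E
```

```text
time_s: 23.35
tool_pos: [0.5204, -0.2816, 0.0114]
tool_rot: [145.4, 87.8, 58.2]
force: [-0.2, -0.2, -0.9]
grip_width: 0.0158
time_s: 24.35
tool_pos: [0.5211, -0.2816, 0.139]
tool_rot: [139.9, 87.7, 52.7]
force: [-0.2, 1.0, 0.2]
grip_width: 0.0252
t 24.35 pos [ 0.5211 -0.2816  0.139 ] yawY 2.8 down [ 0.024  0.031 -0.999] g 0.0252 F [-0.2  1.   0.2] v 1.38
tray 0.73 [ 0.463  -0.2813 -0.0038] [243. 228.]
tcp ground px [312. 238.]
t 24.5 pos [ 0.5209 -0.2815  0.1381] yawY 2.8 down [ 0.023  0.032 -0.999] g 0.0251 F [ 0.3  0.3 -0.1] v 0.45
```

View pics/w16.png

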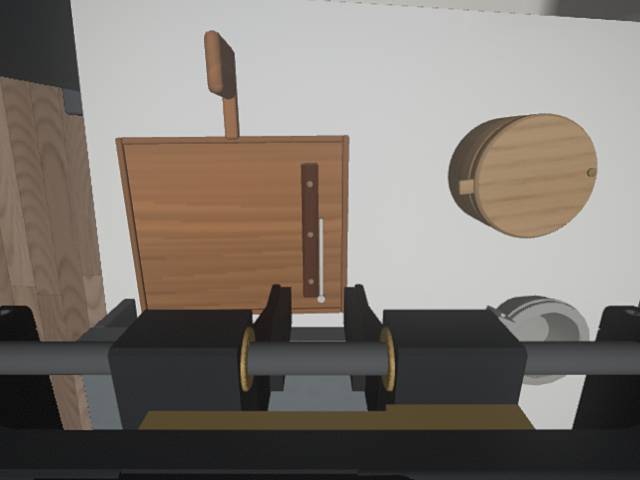

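```bash
python3 -m pendant '{"xyz":[[-0.01,0.025,0.01],[-0.01,0.045,0.01],[-0.01,0.045,0.01],[-0.01,0.045,0],[-0.01,0.045,0],[-0.01,0.045,0],[-0.01,0.045,0],[-0.01,0.045,0],[-0.01,0.045,0],[0,0.03,0]],"turn":[0.153,0.153,0.153,0.153,0.153,0.153,0.153,0.153,0.153,0]}' 0.45
python3 -m pendant '{"xyz":[[0,0,0],[0,0,0],[0,0,0]],"turn":[0,0,0]}'
python3 - <<'E'
from h import *
look('w17.png')
E
```

```text
time_s: 25.75
tool_pos: [0.4202, 0.1436, 0.1592]
tool_rot: [158.9, 87.2, 153.0]
force: [1.1, -0.5, 0.5]
grip_width: 0.039
time_s: 26.12
tool_pos: [0.4189, 0.1438, 0.1577]
tool_rot: [160.6, 87.1, 154.8]
force: [0.8, 0.3, -0.3]
grip_width: 0.0391
t 26.125 pos [0.4189 0.1438 0.1577] yawY 84.14 down [-0.046  0.022 -0.999] g 0.0391 F [ 0.8  0.3 -0.3] v 0.57
corkscrew1 0.92 [0.4625 0.3557 0.0018] [550. 252.]
corkscrew1 0.82 [0.438  0.1751 0.013 ] [352. 250.]
corkscrew1 0.76 [0.4286 0.1501 0.0132] [323. 243.]
tcp ground px [314. 234.]
t 26.225 pos [0.4189 0.1438 0.1578] yawY 84.13 down [-0.046  0.022 -0.999] g 0.0391 F [-0.5 -0.3  0.7] v 0.3
```

View pics/w17.png

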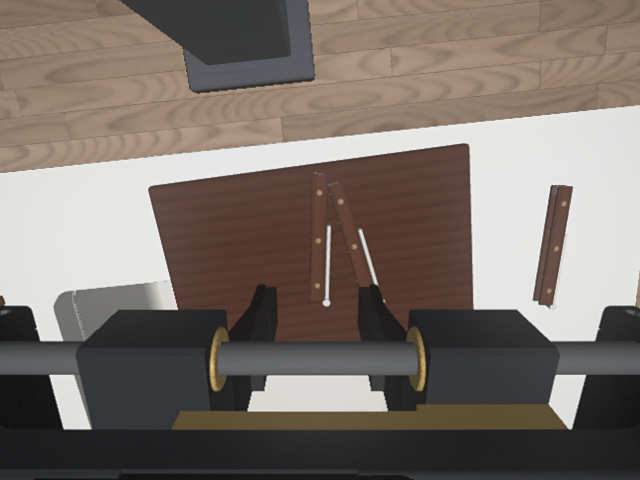

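Run:
```python
from h import *
T=c2w('wrist')
im=cv2.imread('pics/w17.png');cv2.imwrite('pics/w17c.png',cv2.resize(im[160:310,280:420],None,fx=5,fy=4,interpolation=cv2.INTER_CUBIC))
for u in [(319,193),(318,240),(317,285),(330,226),(327,303),(341,201),(354,247),(360,230),(378,288)]: print(u,px2w('wrist',u,.023,T).round(4))
```

```text
(319, 193) [0.3839 0.1511 0.023 ]
(318, 240) [0.4229 0.1463 0.023 ]
(317, 285) [0.4628 0.1413 0.023 ]
(330, 226) [0.4121 0.1574 0.023 ]
(327, 303) [0.4805 0.1483 0.023 ]
(341, 201) [0.3923 0.1682 0.023 ]
(354, 247) [0.4322 0.1758 0.023 ]
(360, 230) [0.4181 0.1819 0.023 ]
(378, 288) [0.4713 0.1937 0.023 ]
```

View pics/w17c.png

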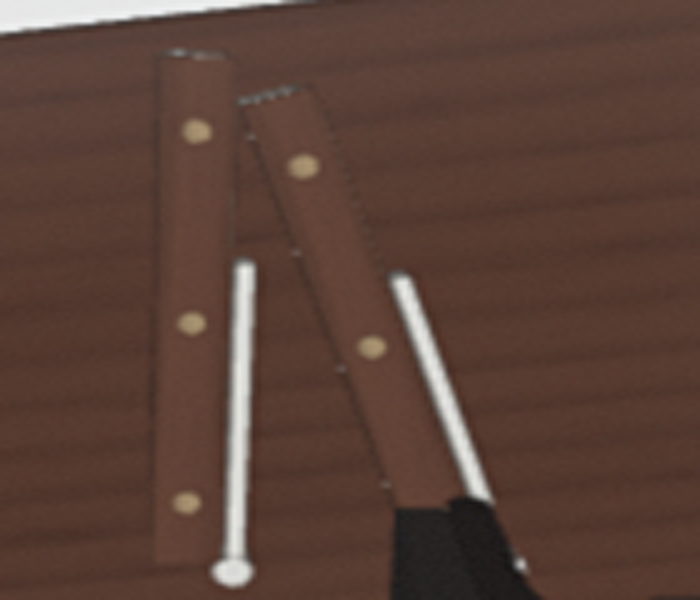

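```bash
python3 -m pendant '{"xyz":[[0.012,0.001,-0.02],[0.012,0.001,-0.035],[0.006,0,-0.035],[0,0,-0.015],[0,0,0],[0,0,0]],"turn":[-0.021,0,0,0,0,0]}' 0.3
python3 - <<'E'
from h import *
look('w18.png')
E
```

```text
time_s: 26.98
tool_pos: [0.4524, 0.1418, 0.0519]
tool_rot: [159.9, 87.3, 152.3]
force: [-1.1, -0.1, -0.6]
grip_width: 0.0265
t 26.975 pos [0.4524 0.1418 0.0519] yawY 82.41 down [-0.041  0.022 -0.999] g 0.0265 F [-1.1 -0.1 -0.6] v 0.2
corkscrew1 0.77 [0.4359 0.1768 0.0137] [374. 241.]
corkscrew1 0.67 [0.4273 0.1483 0.0109] [322. 232.]
tcp ground px [316. 279.]
t 27.075 pos [0.4526 0.1418 0.052 ] yawY 82.41 down [-0.04   0.021 -0.999] g 0.0266 F [ 0.6 -0.  -0.4] v 0.15
```

View pics/w18.png

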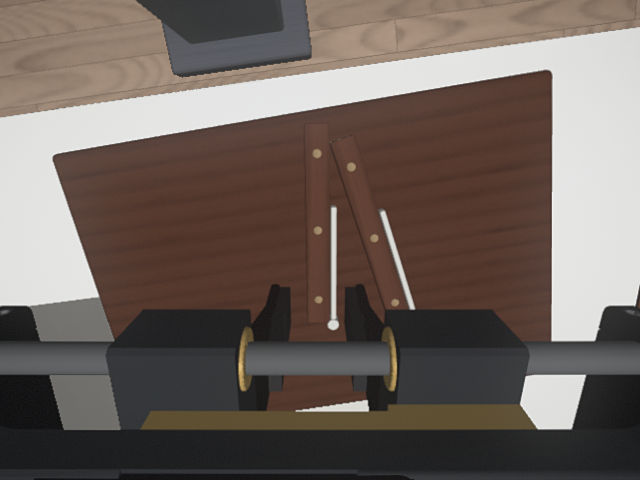

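```bash
python3 -m pendant '{"xyz":[[0.0,0.003,-0.018],[0,0.001,-0.013],[-0.001,0,-0.005],[0,0,0]],"turn":[0,0,0,0]}' 0.3
python3 -c "
from h import *
st()"
```

```text
time_s: 27.58
tool_pos: [0.4518, 0.1461, 0.0143]
tool_rot: [159.3, 87.5, 151.8]
force: [-0.6, 0.2, 0.2]
grip_width: 0.0261
t 27.575 pos [0.4518 0.1461 0.0143] yawY 82.43 down [-0.039  0.021 -0.999] g 0.0261 F [-0.6  0.2  0.2] v 0.26
```

```bash
python3 -m pendant '{"xyz":[[0,0,0.002],[0,0,0],[0,0,0],[0,0,0]],"turn":[0,0,0,0]}' 0 30
python3 -m pendant '{"xyz":[[0,0,0.02],[0,0,0.04],[0,0,0.05],[0,0,0],[0,0,0]],"turn":[0,0,0,0,0]}'
python3 - <<'E'
from h import *
look('w19.png')
E
```

```text
time_s: 28.08
tool_pos: [0.4525, 0.1462, 0.0171]
tool_rot: [158.5, 87.5, 150.9]
force: [-0.2, -0.0, -0.7]
grip_width: 0.0157
time_s: 28.7
tool_pos: [0.4512, 0.1456, 0.1293]
tool_rot: [160.3, 87.5, 152.7]
force: [0.1, 0.6, -1.3]
grip_width: 0.0156
t 28.7 pos [0.4512 0.1456 0.1293] yawY 82.42 down [-0.039  0.02  -0.999] g 0.0156 F [ 0.1  0.6 -1.3] v 1.3
corkscrew1 0.94 [0.4328 0.1769 0.0126] [352. 212.]
corkscrew1 0.62 [0.4273 0.1502 0.1251] [320. 254.]
corkscrew1 0.57 [ 0.4583  0.3558 -0.0018] [571. 210.]
tcp ground px [315. 242.]
t 28.8 pos [0.451  0.1459 0.129 ] yawY 82.44 down [-0.04   0.021 -0.999] g 0.0155 F [-0.8 -0.5 -0.6] v 0.57
```

View pics/w19.png

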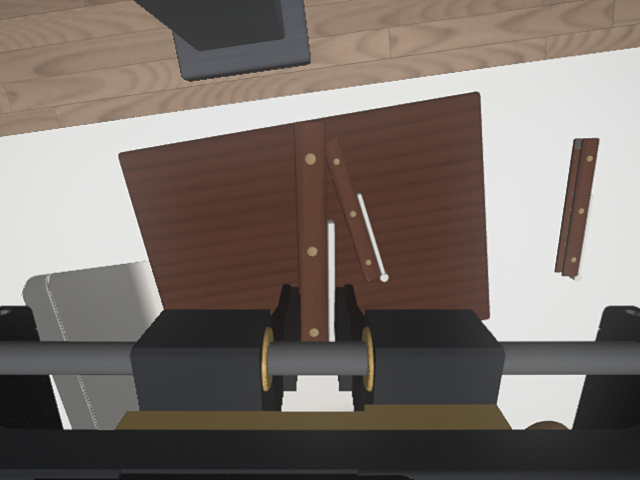

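```bash
python3 -m pendant '{"xyz":[[0.004,-0.03,0],[0.004,-0.047,0],[0.003,-0.047,0],[0.003,-0.047,0],[0.003,-0.047,0],[0.003,-0.047,0],[0.003,-0.047,0],[0.003,-0.047,0],[0.003,-0.047,0],[0,-0.025,0]],"turn":[-0.152,-0.152,-0.152,-0.152,-0.152,-0.152,-0.152,-0.152,-0.152,0]}'
python3 -m pendant '{"xyz":[[0,0,0],[0,0,0]],"turn":[0,0]}'
python3 - <<'E'
from h import *
look('w20.png',['tray','corkscrew1'])
E
```

```text
time_s: 30.05
tool_pos: [0.4709, -0.2927, 0.1151]
tool_rot: [175.8, 86.5, 87.9]
force: [0.2, 0.2, -0.6]
grip_width: 0.0159
time_s: 30.3
tool_pos: [0.4703, -0.2911, 0.1133]
tool_rot: [178.2, 86.3, 90.5]
force: [-0.3, 0.5, -0.9]
grip_width: 0.0158
t 30.3 pos [ 0.4703 -0.2911  0.1133] yawY 2.3 down [-0.001  0.065 -0.998] g 0.0158 F [-0.3  0.5 -0.9] v 0.62
corkscrew1 0.94 [ 0.4706 -0.2658  0.1089] [319. 252.]
corkscrew1 0.87 [ 0.5196 -0.2831  0.0057] [381. 240.]
tcp ground px [316. 252.]
t 30.45 pos [ 0.4705 -0.2915  0.1139] yawY 2.28 down [ 0.     0.063 -0.998] g 0.0153 F [-0.2  0.2 -0.5] v 0.39
```

View pics/w20.png

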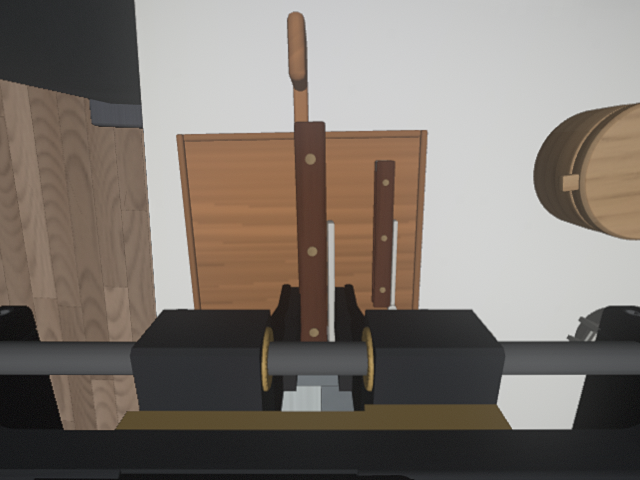

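```bash
python3 -m pendant '{"xyz":[[0.004,-0.004,-0.015],[0.004,-0.004,-0.025],[0,0,-0.02],[0,0,0],[0,0,0]],"turn":[0.008,0,0,0,0]}'
python3 - <<'E'
from h import *
o=st()
T=c2w('wrist');save('wrist','w21.png')
E
```

```text
time_s: 31.08
tool_pos: [0.4804, -0.2968, 0.051]
tool_rot: [176.4, 86.4, 89.6]
force: [-2.0, 0.1, 0.3]
grip_width: 0.0158
t 31.075 pos [ 0.4804 -0.2968  0.051 ] yawY 3.19 down [ 0.     0.063 -0.998] g 0.0158 F [-2.   0.1  0.3] v 0.66
```

View pics/w21.png

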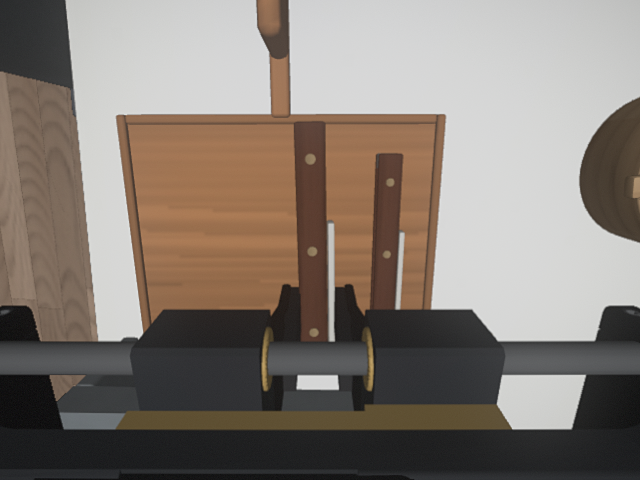

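Run:
```python
from h import *
T=c2w('wrist')
print('front end',px2w('wrist',(311,123),.058,T), 'tray inner front',px2w('wrist',(281,122),.009,T),px2w('wrist',(281,115),.009,T))
print('rims',px2w('wrist',(120,115),.009,T),px2w('wrist',(444,115),.009,T))
print('cs1',px2w('wrist',(390,155),.018,T),px2w('wrist',(387,254),.018,T))
```

```text
front end [ 0.4736619  -0.21336352  0.058     ] tray inner front [ 0.45689659 -0.21077144  0.009     ] [ 0.45678283 -0.20721102  0.009     ]
rims [ 0.37120477 -0.21186247  0.009     ] [ 0.54360876 -0.20232978  0.009     ]
cs1 [ 0.5151469  -0.22460952  0.018     ] [ 0.51901096 -0.27834614  0.018     ]
```

```bash
python3 -m pendant '{"xyz":[[0,-0.005,-0.015],[-0.001,-0.001,-0.012],[0,0,-0.006],[0,0,0],[0,0,0]],"turn":[0,0,0,0,0]}'
python3 -c "
from h import *
st()"
```

```text
time_s: 31.75
tool_pos: [0.4796, -0.3038, 0.0166]
tool_rot: [175.2, 86.5, 88.4]
force: [0.3, -0.1, -0.8]
grip_width: 0.0161
t 31.75 pos [ 0.4796 -0.3038  0.0166] yawY 3.17 down [ 0.002  0.062 -0.998] g 0.0161 F [ 0.3 -0.1 -0.8] v 0.19
```

```bash
python3 -m pendant '{"xyz":[[0,0.001,-0.003],[0,0,-0.002],[0,0,0]],"turn":[0,0,0]}'
python3 -m pendant '{"xyz":[[0,0,0],[0,0,0],[0,0,0.01],[0,0.01,0.03],[0,0.01,0.04],[0,0.01,0.04],[0,0,0],[0,0,0]],"turn":[0,0,0,0,0,0,0,0]}' 0.29
python3 - <<'E'
from h import *
look('w22.png',['tray','corkscrew1'])
E
```

```text
time_s: 32.12
tool_pos: [0.4802, -0.3028, 0.0121]
tool_rot: [174.2, 86.5, 87.4]
force: [0.2, 1.1, -1.0]
grip_width: 0.0158
time_s: 33.12
tool_pos: [0.4806, -0.2723, 0.1392]
tool_rot: [171.5, 86.6, 84.7]
force: [-0.4, 0.3, 0.2]
grip_width: 0.0252
t 33.125 pos [ 0.4806 -0.2723  0.1392] yawY 3.18 down [ 0.005  0.059 -0.998] g 0.0252 F [-0.4  0.3  0.2] v 1.2
tray 0.81 [ 0.4606 -0.2829 -0.0015] [291. 247.]
corkscrew1 0.7 [ 0.5208 -0.2823  0.0084] [363. 253.]
corkscrew1 0.7 [ 0.4816 -0.2753  0.0044] [316. 242.]
tcp ground px [315. 242.]
t 33.275 pos [ 0.4804 -0.2721  0.1383] yawY 3.17 down [ 0.005  0.06  -0.998] g 0.0253 F [-0.3  0.9  0.1] v 0.42
```

View pics/w22.png

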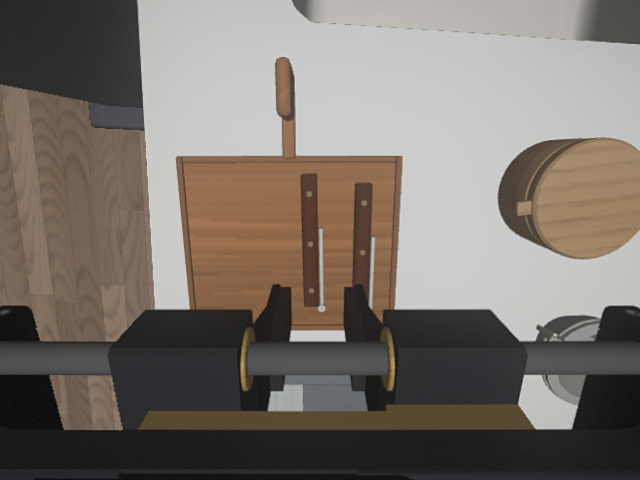

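```bash
python3 -m pendant '{"xyz":[[-0.005,0.03,0.01],[-0.005,0.047,0.01],[-0.005,0.047,0.01],[-0.005,0.047,0],[-0.005,0.047,0],[-0.005,0.047,0],[-0.005,0.047,0],[-0.005,0.047,0],[-0.005,0.047,0],[-0.005,0.035,0]],"turn":[0.172,0.172,0.172,0.172,0.172,0.172,0.172,0.172,0.172,0.172]}' 0.45
python3 -m pendant '{"xyz":[[0,0,0],[0,0,0],[0,0,0]],"turn":[0,0,0]}'
python3 - <<'E'
from h import *
look('w23.png')
E
```

```text
time_s: 34.52
tool_pos: [0.4221, 0.1765, 0.1603]
tool_rot: [176.9, 85.8, -168.9]
force: [0.8, -0.9, -0.5]
grip_width: 0.0392
time_s: 34.9
tool_pos: [0.4207, 0.1775, 0.1587]
tool_rot: [175.8, 85.6, -169.8]
force: [0.5, -0.1, 0.9]
grip_width: 0.0385
t 34.9 pos [0.4207 0.1775 0.1587] yawY 104.34 down [-0.076 -0.014 -0.997] g 0.0385 F [ 0.5 -0.1  0.9] v 0.61
corkscrew1 0.69 [ 0.4591  0.3549 -0.0006] [487. 317.]
corkscrew1 0.65 [0.4337 0.1776 0.0144] [313. 252.]
tcp ground px [317. 239.]
t 35.0 pos [0.4209 0.1773 0.1588] yawY 104.32 down [-0.075 -0.014 -0.997] g 0.0389 F [ 0.3  0.3 -0.3] v 0.29
```

View pics/w23.png

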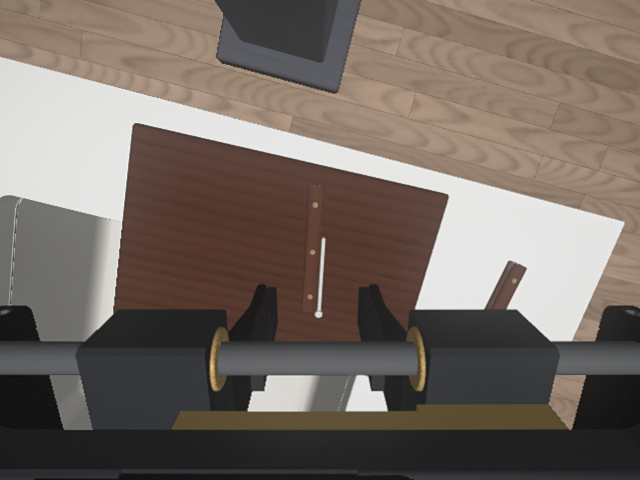

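Run:
```python
from h import *
T=c2w('wrist')
P=[px2w('wrist',u,.023,T) for u in [(315,205),(312,252),(309,297),(323,239),(318,314)]]
for p in P: print(p.round(4))
print(np.degrees(np.arctan2(*(P[2]-P[0])[[1,0]])))
```

```text
[0.3927 0.1687 0.023 ]
[0.432 0.176 0.023]
[0.4719 0.1834 0.023 ]
[0.4188 0.1822 0.023 ]
[0.4854 0.1949 0.023 ]
10.504023835785977
```

```bash
python3 -m pendant '{"xyz":[[0.004,0.002,-0.02],[0.004,0.002,-0.035],[0,0,-0.035],[0,0,-0.015],[0,0,0],[0,0,0]],"turn":[-0.067,0,0,0,0,0]}' 0.4
python3 - <<'E'
from h import *
look('w24.png')
E
```

```text
time_s: 35.75
tool_pos: [0.4327, 0.1771, 0.053]
tool_rot: [177.5, 85.9, -172.8]
force: [-0.1, 0.1, -0.3]
grip_width: 0.0346
t 35.75 pos [0.4327 0.1771 0.053 ] yawY 99.72 down [-0.071 -0.009 -0.997] g 0.0346 F [-0.1  0.1 -0.3] v 0.23
corkscrew1 0.96 [0.4372 0.1778 0.0139] [317. 285.]
corkscrew1 0.74 [ 0.461   0.3579 -0.0005] [579. 353.]
tcp ground px [317. 280.]
t 35.85 pos [0.4329 0.1772 0.0531] yawY 99.73 down [-0.071 -0.009 -0.997] g 0.0347 F [-0.2 -0.2  0.9] v 0.2
```

View pics/w24.png

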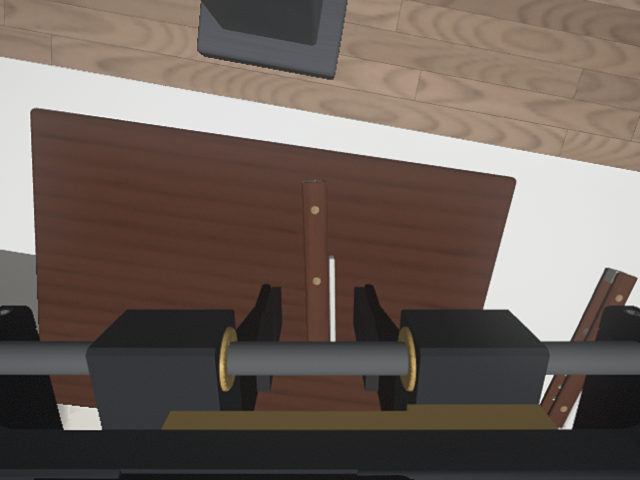

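Centred (body about 305–336 px around column 317). Descend and grip.

```bash
python3 -m pendant '{"xyz":[[-0.001,0.001,-0.018],[0,0.001,-0.013],[0,0,-0.004],[0,0,0]],"turn":[0,0,0,0]}' 0.35
python3 -c "
from h import *
st()"
```

```text
time_s: 36.35
tool_pos: [0.4322, 0.1794, 0.0164]
tool_rot: [178.0, 86.0, -172.3]
force: [-0.5, 0.5, -0.5]
grip_width: 0.0307
t 36.35 pos [0.4322 0.1794 0.0164] yawY 99.74 down [-0.069 -0.009 -0.998] g 0.0307 F [-0.5  0.5 -0.5] v 0.5
```

```bash
python3 -m pendant '{"xyz":[[0,0,0],[0,0,0],[0,0,0],[0,0,0]],"turn":[0,0,0,0]}' 0 30
python3 -m pendant '{"xyz":[[0,0,0.02],[0,0,0.04],[0,0,0.05],[0,0,0.01],[0,0,0]],"turn":[0,0,0,0,0]}'
python3 -m pendant '{"xyz":[[0.005,-0.03,0],[0.005,-0.048,0],[0.005,-0.048,0],[0.002,-0.048,0],[0,-0.048,0],[0,-0.048,0],[0,-0.048,0],[0,-0.048,0],[0,-0.048,0],[0,-0.042,0]],"turn":[-0.165,-0.165,-0.165,-0.165,-0.165,-0.165,-0.165,-0.165,-0.165,-0.165]}'
python3 -m pendant '{"xyz":[[0,0,0],[0,0,0]],"turn":[0,0]}'
python3 - <<'E'
from h import *
look('w25.png',['tray','corkscrew1'])
E
```

```text
time_s: 36.85
tool_pos: [0.4327, 0.1795, 0.0169]
tool_rot: [178.0, 86.1, -172.3]
force: [-0.7, 0.8, -0.1]
grip_width: 0.0157
time_s: 37.48
tool_pos: [0.4321, 0.1803, 0.1442]
tool_rot: [178.2, 86.2, -172.0]
force: [-0.7, -0.0, -1.0]
grip_width: 0.016
time_s: 38.72
tool_pos: [0.4394, -0.283, 0.1328]
tool_rot: [-176.7, 85.2, 96.2]
force: [0.1, -0.3, -0.8]
grip_width: 0.0155
time_s: 38.98
tool_pos: [0.4367, -0.2852, 0.1295]
tool_rot: [-174.0, 85.0, 98.5]
force: [1.1, -0.1, -1.0]
grip_width: 0.0157
t 38.975 pos [ 0.4367 -0.2852  0.1295] yawY 2.53 down [-0.013  0.086 -0.996] g 0.0157 F [ 1.1 -0.1 -1. ] v 0.92
tray 0.65 [ 4.605e-01 -2.837e-01  2.000e-04] [347. 244.]
corkscrew1 0.67 [ 0.5208 -0.2798  0.0086] [423. 245.]
corkscrew1 0.67 [ 0.4816 -0.2797  0.0056] [374. 241.]
tcp ground px [318. 249.]
t 39.125 pos [ 0.4372 -0.2851  0.1303] yawY 2.59 down [-0.012  0.084 -0.996] g 0.0158 F [-1.   0.1 -0.1] v 0.48
```

View pics/w25.png

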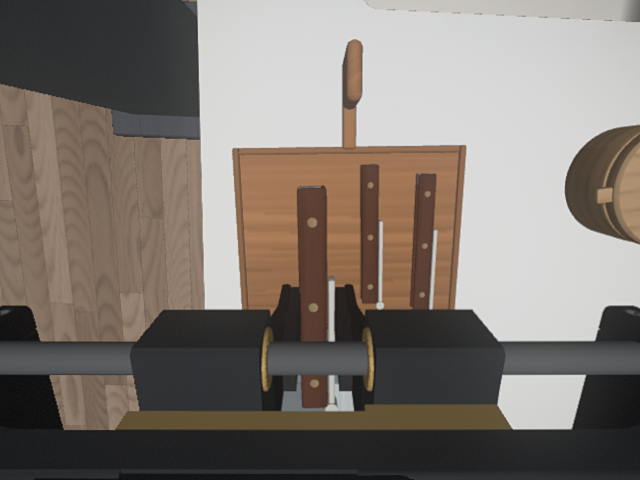

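```bash
python3 -m pendant '{"xyz":[[0,0.002,-0.015],[0,0.001,-0.03],[0,0,-0.03],[0,0,-0.01],[0,0,0],[0,0,0]],"turn":[0.009,0,0,0,0,0]}'
python3 - <<'E'
from h import *
look('w26.png',['tray','corkscrew1'])
E
```

```text
time_s: 39.88
tool_pos: [0.4385, -0.2774, 0.0421]
tool_rot: [-175.3, 85.1, 98.3]
force: [0.4, -0.4, -0.4]
grip_width: 0.0157
t 39.875 pos [ 0.4385 -0.2774  0.0421] yawY 3.67 down [-0.012  0.084 -0.996] g 0.0157 F [ 0.4 -0.4 -0.4] v 0.15
tray 0.7 [ 0.4607 -0.2843  0.0023] [353. 292.]
corkscrew1 0.79 [ 0.5233 -0.2808  0.0066] [462. 296.]
corkscrew1 0.72 [ 0.4813 -0.2773  0.0032] [389. 284.]
tcp ground px [316. 288.]
t 40.025 pos [ 0.4386 -0.2778  0.0424] yawY 3.64 down [-0.012  0.083 -0.996] g 0.016 F [ 0.3  0.7 -1.8] v 0.11
```

View pics/w26.png

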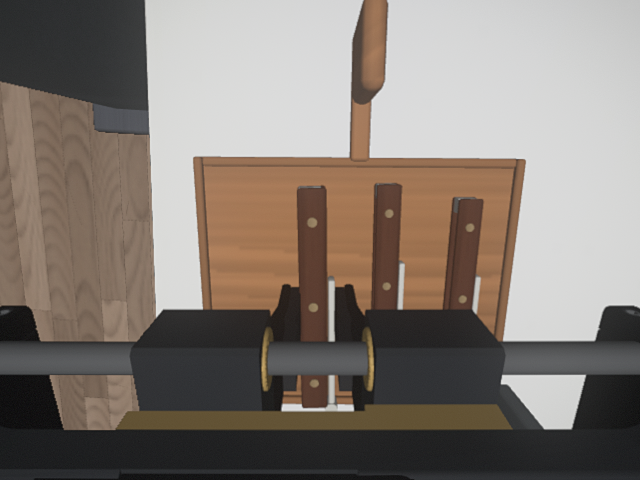

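```bash
python3 -m pendant '{"xyz":[[0.001,-0.003,-0.015],[0,-0.001,-0.01],[0,0,-0.003],[0,0,0]],"turn":[0,0,0,0]}'
python3 -c "
from h import *
st()"
```

```text
time_s: 40.52
tool_pos: [0.4397, -0.2826, 0.0127]
tool_rot: [-175.8, 85.2, 97.8]
force: [0.0, 0.6, -0.4]
grip_width: 0.0157
t 40.525 pos [ 0.4397 -0.2826  0.0127] yawY 3.61 down [-0.011  0.083 -0.997] g 0.0157 F [ 0.   0.6 -0.4] v 0.19
```

```bash
python3 -m pendant '{"xyz":[[0,0,0],[0,0,0],[0,0,0],[0,0,0.01],[0,0,0.03],[0,0,0.04],[0,0,0.04],[0.002,0.02,0.01]],"turn":[0,0,0,0,0,0,0,0]}' 0.27
python3 - <<'E'
from h import *
look('w27.png',['corkscrew1'])
E
python3 -m pendant '{"xyz":[[0.002,0.04,0],[0.002,0.045,0],[0.002,0.045,0],[0.002,0.045,0],[0.002,0.045,0],[0.002,0.045,0],[0.002,0.045,0],[0.002,0.045,0],[0.002,0.045,0],[0.002,0.045,0]],"turn":[0.09,0.09,0.09,0.09,0.09,0.09,0.09,0.09,0.09,0.09]}' 0.45
python3 -m pendant '{"xyz":[[0.002,0.045,0],[0.002,0.045,0],[0.001,0.045,0],[0,0.03,0],[0,0,0],[0,0,0],[0,0,0]],"turn":[0.09,0.09,0.09,0.09,0.09,0,0]}' 0.45
python3 - <<'E'
from h import *
look('w28.png')
E
```

```text
time_s: 41.52
tool_pos: [0.4418, -0.2632, 0.1497]
tool_rot: [-177.2, 85.3, 96.3]
force: [0.2, 0.4, 0.2]
grip_width: 0.0235
t 41.525 pos [ 0.4418 -0.2632  0.1497] yawY 3.48 down [-0.009  0.081 -0.997] g 0.0235 F [0.2 0.4 0.2] v 13.23
corkscrew1 0.95 [ 0.4794 -0.2753  0.007 ] [360. 256.]
corkscrew1 0.91 [ 0.4428 -0.2873  0.0072] [316. 267.]
corkscrew1 0.67 [ 0.5226 -0.2799  0.0037] [408. 263.]
tcp ground px [317. 243.]
t 41.625 pos [ 0.442  -0.2588  0.1479] yawY 3.85 down [-0.011  0.084 -0.996] g 0.0233 F [ 0.2 -0.9 -0.9] v 2.41
time_s: 42.88
tool_pos: [0.4501, 0.197, 0.1337]
tool_rot: [-166.9, 84.3, 160.0]
force: [1.2, -0.6, -0.1]
grip_width: 0.0389
time_s: 43.75
tool_pos: [0.446, 0.369, 0.1227]
tool_rot: [-165.2, 83.4, -171.1]
force: [-0.2, 0.8, -0.3]
grip_width: 0.0391
t 43.75 pos [0.446  0.369  0.1227] yawY 84.19 down [-0.114 -0.018 -0.993] g 0.0391 F [-0.2  0.8 -0.3] v 0.52
corkscrew1 0.76 [0.459  0.3571 0.0034] [308. 267.]
tcp ground px [321. 254.]
t 43.85 pos [0.4465 0.3687 0.123 ] yawY 84.17 down [-0.113 -0.018 -0.993] g 0.0391 F [ 0.2 -0.5 -0.3] v 0.44
```

View pics/w28.png

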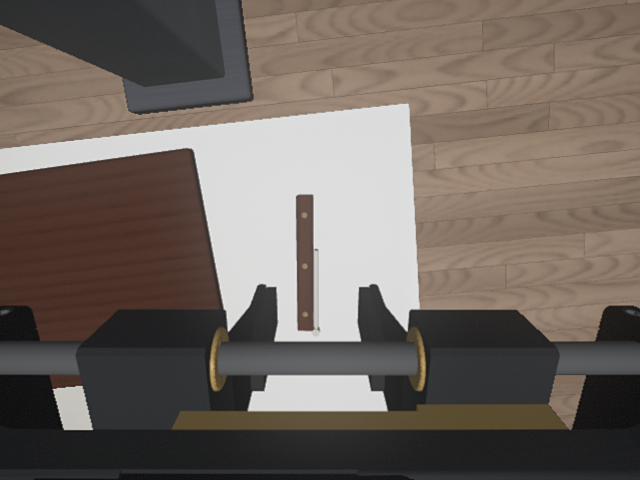

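View pics/w27.png

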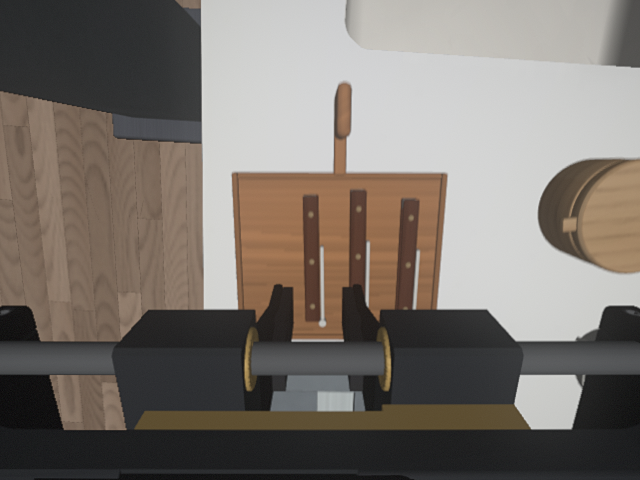

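Run:
```python
from h import *
T=c2w('wrist')
P=[px2w('wrist',u,.011,T) for u in [(304,215),(304.5,266),(305,314),(296,240),(318,280),(305,195),(305,330)]]
for p in P: print(p.round(4))
print(np.degrees(np.arctan2(*(P[2]-P[0])[[1,0]])))
```

```text
[0.4166 0.3583 0.011 ]
[0.4566 0.3543 0.011 ]
[0.4965 0.3503 0.011 ]
[0.4353 0.35   0.011 ]
[0.469  0.3636 0.011 ]
[0.4016 0.3607 0.011 ]
[0.5102 0.3488 0.011 ]
-5.683025591881879
```

```bash
python3 -m pendant '{"xyz":[[0.003,-0.005,-0.02],[0.003,-0.004,-0.025],[0.002,-0.001,-0.022],[0,0,-0.01],[0,0,0],[0,0,0]],"turn":[0,0,0,0,0,0]}' 0.42
python3 - <<'E'
from h import *
look('w29.png')
E
```

```text
time_s: 44.6
tool_pos: [0.456, 0.3549, 0.0405]
tool_rot: [-163.9, 83.4, -170.1]
force: [0.6, -0.2, -0.1]
grip_width: 0.0362
t 44.6 pos [0.456  0.3549 0.0405] yawY 83.87 down [-0.112 -0.02  -0.993] g 0.0362 F [ 0.6 -0.2 -0.1] v 0.15
corkscrew1 0.62 [ 4.596e-01  3.543e-01 -4.000e-04] [319. 285.]
tcp ground px [319. 289.]
t 44.7 pos [0.4561 0.355  0.0408] yawY 83.87 down [-0.112 -0.019 -0.994] g 0.0364 F [0.1 0.  0.7] v 0.24
```

View pics/w29.png

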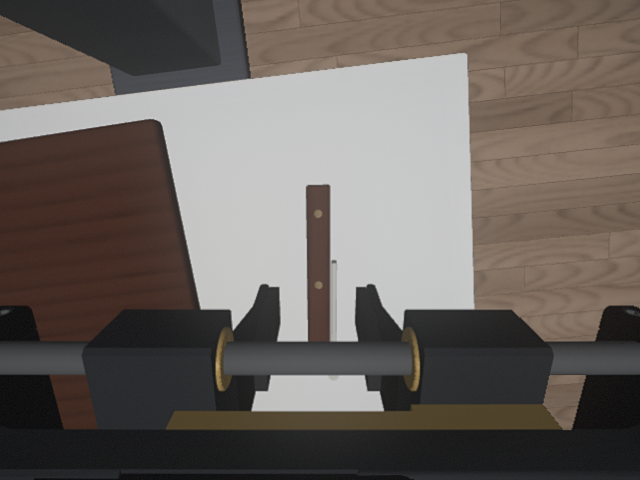

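```bash
python3 -m pendant '{"xyz":[[0,0.001,-0.018],[0,0.001,-0.011],[0,0,-0.004],[0,0,0]],"turn":[0,0,0,0]}' 0.35
python3 -c "
from h import *
st()"
```

```text
time_s: 45.2
tool_pos: [0.4562, 0.3575, 0.0058]
tool_rot: [-164.0, 83.5, -170.2]
force: [-0.4, 0.5, -0.2]
grip_width: 0.0307
t 45.2 pos [0.4562 0.3575 0.0058] yawY 83.89 down [-0.111 -0.019 -0.994] g 0.0307 F [-0.4  0.5 -0.2] v 0.21
```

```bash
python3 -m pendant '{"xyz":[[0,0,0],[0,0,0],[0,0,0],[0,0,0]],"turn":[0,0,0,0]}' 0 30
python3 -m pendant '{"xyz":[[0,0,0.02],[0,0,0.03],[0,0,0.035],[0,0,0.03],[0,0,0.01],[0,0,0]],"turn":[0,0,0,0,0,0]}'
python3 -m pendant '{"xyz":[[0.001,-0.015,0],[0.001,-0.03,0],[0.001,-0.032,0],[0.001,-0.032,0],[0.001,-0.032,0],[0.001,-0.032,0],[0.001,-0.032,0],[0.001,-0.032,0],[0.001,-0.032,0],[0.001,-0.032,0]],"turn":[-0.07,-0.07,-0.07,-0.07,-0.07,-0.07,-0.07,-0.07,-0.07,-0.07]}'
python3 -m pendant '{"xyz":[[0,-0.032,0],[0,-0.032,0],[0,-0.032,0],[-0.003,-0.032,0],[-0.006,-0.032,0],[-0.008,-0.032,0],[-0.008,-0.032,0],[-0.008,-0.032,0],[-0.008,-0.032,0],[-0.008,-0.025,0]],"turn":[-0.07,-0.07,-0.07,-0.07,-0.07,-0.07,-0.07,-0.07,-0.07,-0.07]}'
python3 -m pendant '{"xyz":[[0,0,0],[0,0,0]],"turn":[0,0]}'
python3 - <<'E'
from h import *
look('w30.png',['tray','corkscrew1'])
E
```

```text
time_s: 45.7
tool_pos: [0.4566, 0.3577, 0.0065]
tool_rot: [-164.1, 83.6, -170.4]
force: [0.2, -0.9, -0.9]
grip_width: 0.016
time_s: 46.45
tool_pos: [0.4562, 0.3586, 0.1406]
tool_rot: [-164.8, 83.8, -171.0]
force: [-0.7, -0.1, -1.1]
grip_width: 0.016
time_s: 47.7
tool_pos: [0.4565, 0.0361, 0.1285]
tool_rot: [-159.4, 82.7, 151.2]
force: [-0.1, 0.1, 0.3]
grip_width: 0.0158
time_s: 48.95
tool_pos: [0.3913, -0.2963, 0.1189]
tool_rot: [-155.3, 81.8, 111.4]
force: [0.4, 0.8, -0.2]
grip_width: 0.0158
time_s: 49.2
tool_pos: [0.3902, -0.2983, 0.1184]
tool_rot: [-155.3, 81.8, 111.1]
force: [0.2, 0.1, -0.1]
grip_width: 0.016
t 49.2 pos [ 0.3902 -0.2983  0.1184] yawY -3.42 down [-0.051  0.134 -0.99 ] g 0.016 F [ 0.2  0.1 -0.1] v 0.66
tray 0.78 [ 4.604e-01 -2.813e-01  1.000e-04] [414. 228.]
corkscrew1 0.95 [ 0.518  -0.2802  0.0048] [493. 224.]
corkscrew1 0.88 [ 0.4794 -0.2768  0.0044] [441. 222.]
corkscrew1 0.78 [ 0.3926 -0.3011  0.1094] [322. 304.]
corkscrew1 0.76 [ 0.4436 -0.2848  0.0061] [394. 235.]
tcp ground px [324. 259.]
t 49.35 pos [ 0.3904 -0.298   0.1186] yawY -3.34 down [-0.052  0.133 -0.99 ] g 0.0157 F [ 0.9 -0.7 -1. ] v 0.18
```

View pics/w30.png

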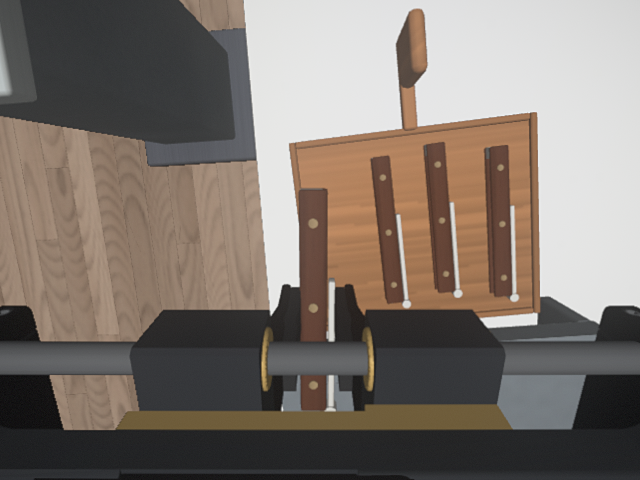

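```bash
python3 -m pendant '{"xyz":[[0.004,0.006,-0.01],[0.004,0.005,-0.02],[0.001,0,-0.025],[0,0,-0.015],[0,0,0],[0,0,0]],"turn":[0.056,0.056,0,0,0,0]}'
python3 - <<'E'
from h import *
look('w31.png',['tray','corkscrew1'])
E
```

```text
time_s: 50.1
tool_pos: [0.4015, -0.2813, 0.0432]
tool_rot: [-155.6, 81.7, 118.4]
force: [-0.1, -0.5, -1.3]
grip_width: 0.0159
t 50.1 pos [ 0.4015 -0.2813  0.0432] yawY 4.24 down [-0.069  0.128 -0.989] g 0.0159 F [-0.1 -0.5 -1.3] v 0.4
tray 0.82 [ 0.46   -0.2822 -0.0029] [418. 289.]
corkscrew1 0.92 [ 0.4414 -0.2861  0.0056] [388. 297.]
corkscrew1 0.78 [ 0.4774 -0.2765  0.0074] [454. 287.]
corkscrew1 0.65 [ 0.4017 -0.282   0.0399] [317. 304.]
corkscrew1 0.63 [ 0.522  -0.2803  0.0053] [531. 300.]
tcp ground px [319. 289.]
t 50.25 pos [ 0.4016 -0.2818  0.0437] yawY 4.19 down [-0.068  0.127 -0.99 ] g 0.0159 F [-0.7 -0.5 -0.6] v 0.14
```

View pics/w31.png

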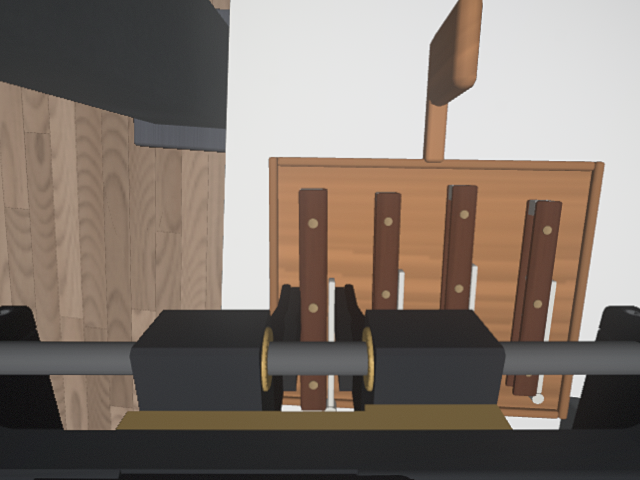

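```bash
python3 -m pendant '{"xyz":[[-0.001,-0.001,-0.015],[-0.001,0,-0.01],[0,0,-0.004],[0,0,0]],"turn":[-0.018,0,0,0]}'
python3 -c "
from h import *
st()"
```

```text
time_s: 50.75
tool_pos: [0.3994, -0.2836, 0.0131]
tool_rot: [-155.7, 81.8, 117.1]
force: [0.4, -0.2, 0.2]
grip_width: 0.0158
t 50.75 pos [ 0.3994 -0.2836  0.0131] yawY 3.04 down [-0.065  0.127 -0.99 ] g 0.0158 F [ 0.4 -0.2  0.2] v 0.11
```

```bash
python3 -m pendant '{"xyz":[[0,0,0],[0,0,0],[0,0,0],[0,0,0.01],[0,0,0.02],[0,0,0.03],[0,0.01,0.04],[0.01,0.02,0.04],[0.02,0.03,0],[0,0,0]],"turn":[0,0,0,0,0,0,0,0,0,0]}' 0.27
python3 -m pendant '{"xyz":[[0,0,0],[0,0,0]],"turn":[0,0]}'
python3 - <<'E'
from h import *
look('w32.png',['tray','corkscrew1','tray_grip'])
E
```

```text
time_s: 52.0
tool_pos: [0.4316, -0.2223, 0.1638]
tool_rot: [-157.1, 82.2, 115.7]
force: [-0.2, -0.3, -0.0]
grip_width: 0.0236
time_s: 52.25
tool_pos: [0.431, -0.2234, 0.1643]
tool_rot: [-156.9, 82.2, 115.9]
force: [-0.7, 0.2, -0.3]
grip_width: 0.0235
t 52.25 pos [ 0.431  -0.2234  0.1643] yawY 2.93 down [-0.059  0.122 -0.991] g 0.0235 F [-0.7  0.2 -0.3] v 0.48
tray 0.57 [ 4.624e-01 -2.833e-01 -3.000e-04] [356. 306.]
tray 0.55 [ 0.5204 -0.2819  0.0047] [419. 311.]
corkscrew1 0.92 [ 0.4791 -0.2773  0.0071] [375. 304.]
corkscrew1 0.82 [ 0.5222 -0.2807  0.0039] [421. 309.]
corkscrew1 0.72 [ 0.3985 -0.2849  0.0053] [287. 305.]
corkscrew1 0.64 [ 0.4422 -0.2838  0.0078] [334. 308.]
tray_grip 0.98 [ 0.4523 -0.1611  0.0403] [356. 175.]
tcp ground px [325. 246.]
t 52.45 pos [ 0.431  -0.2234  0.164 ] yawY 2.92 down [-0.059  0.122 -0.991] g 0.0234 F [ 0.6 -0.3  0.2] v 0.23
```

View pics/w32.png

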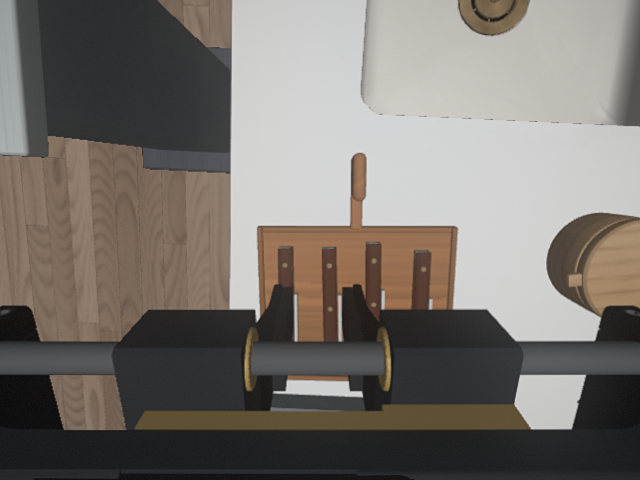

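```bash
python3 -m pendant '{"xyz":[[0.006,0.015,0],[0.008,0.025,-0.01],[0.004,0.022,-0.02],[0,0,-0.02],[0,0,-0.02],[0,0,0],[0,0,0]],"turn":[0,0,0,0,0,0,0]}' 0.55
python3 - <<'E'
from h import *
look('w33.png',['tray_grip'])
E
```

```text
time_s: 53.32
tool_pos: [0.4515, -0.153, 0.0929]
tool_rot: [-157.9, 82.1, 115.0]
force: [0.3, 0.2, 0.6]
grip_width: 0.0477
t 53.325 pos [ 0.4515 -0.153   0.0929] yawY 3.1 down [-0.058  0.125 -0.99 ] g 0.0477 F [0.3 0.2 0.6] v 0.46
tray_grip 0.7 [ 0.4542 -0.1598  0.039 ] [324. 286.]
tcp ground px [322. 267.]
t 53.425 pos [ 0.4514 -0.1534  0.093 ] yawY 3.08 down [-0.058  0.125 -0.991] g 0.0479 F [ 0.1 -0.3 -0. ] v 0.25
```

View pics/w33.png

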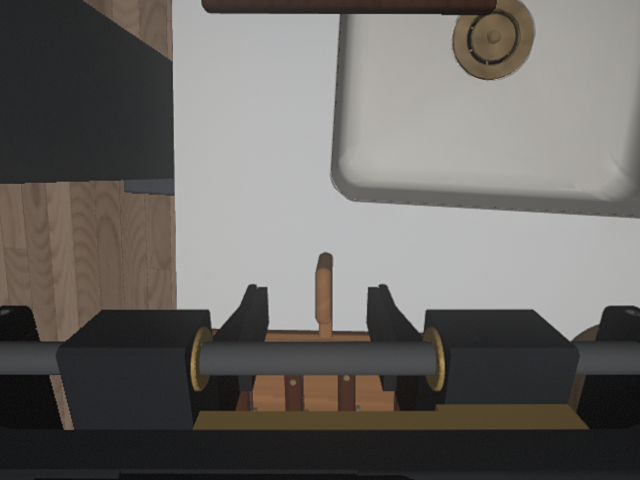

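```bash
python3 -m pendant '{"xyz":[[0.001,-0.002,-0.02],[0.001,-0.002,-0.025],[0,0,-0.02],[0,0,-0.004],[0,0,0],[0,0,0]],"turn":[-0.01,0,0,0,0,0]}' 0.55
python3 - <<'E'
from h import *
look('w34.png',['tray_grip'])
E
```

```text
time_s: 54.18
tool_pos: [0.4576, -0.1601, 0.0276]
tool_rot: [-160.5, 82.6, 111.7]
force: [-0.3, -0.4, 0.8]
grip_width: 0.0481
t 54.175 pos [ 0.4576 -0.1601  0.0276] yawY 2.32 down [-0.048  0.12  -0.992] g 0.0481 F [-0.3 -0.4  0.8] v 0.44
tray_grip 0.55 [ 0.4521 -0.1616  0.0409] [302. 319.]
tcp ground px [317. 299.]
t 54.275 pos [ 0.4576 -0.1601  0.0276] yawY 2.32 down [-0.048  0.12  -0.992] g 0.0479 F [-0.4  0.  -0.3] v 0.36
```

View pics/w34.png

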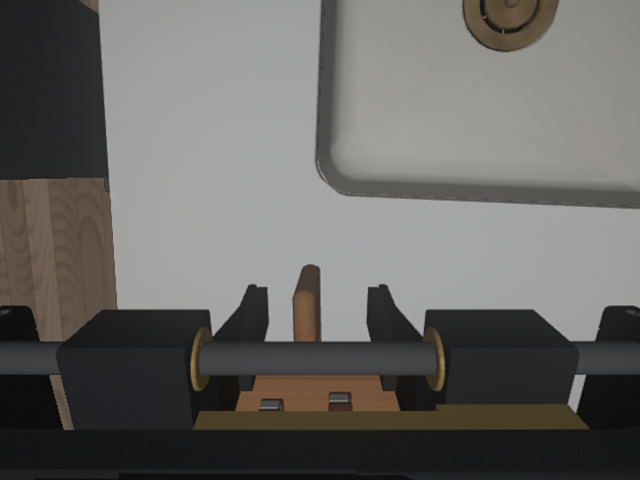

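```bash
python3 -m pendant '{"xyz":[[-0.004,0.001,-0.004],[0,0,0]],"turn":[0,0]}' 0.55
python3 -m pendant '{"xyz":[[0,0,0],[0,0,0],[0,0,0],[0,0,0],[0,0,0]],"turn":[0,0,0,0,0]}' 0 25
python3 -m pendant '{"xyz":[[0,-0.005,0],[0,-0.01,0],[0.001,-0.012,0],[0,-0.012,0],[0.001,-0.012,0],[0,-0.012,0],[0.001,-0.012,0],[0,-0.012,0],[0,-0.006,0],[0,0,0]],"turn":[0,0,0,0,0,0,0,0,0,0]}'
python3 - <<'E'
from h import *
st();save('top','t35.png');save('wrist','w35.png')
E
```

```text
time_s: 54.52
tool_pos: [0.4536, -0.1592, 0.0239]
tool_rot: [-160.7, 82.6, 111.5]
force: [-0.3, -0.1, 0.6]
grip_width: 0.0476
time_s: 55.15
tool_pos: [0.4535, -0.1592, 0.024]
tool_rot: [-160.6, 82.6, 111.6]
force: [-1.1, -0.1, 1.5]
grip_width: 0.0106
time_s: 56.4
tool_pos: [0.4563, -0.2264, 0.024]
tool_rot: [-162.5, 80.4, 110.6]
force: [-2.0, -0.6, 1.0]
grip_width: 0.0103
t 56.4 pos [ 0.4563 -0.2264  0.024 ] yawY 3.28 down [-0.059  0.157 -0.986] g 0.0103 F [-2.  -0.6  1. ] v 0.1
```

View pics/w35.png

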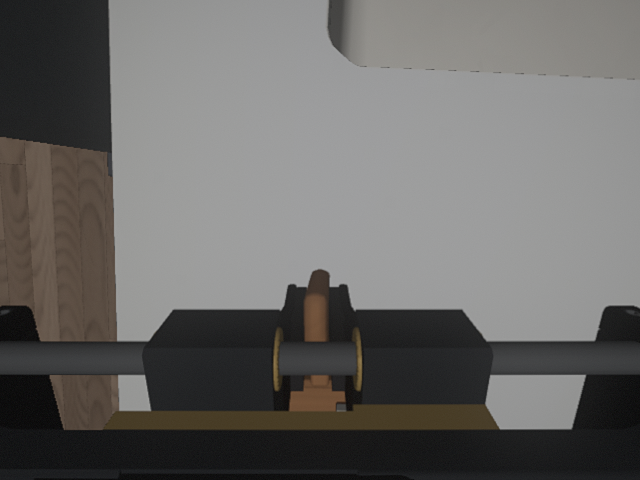

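View pics/t35.png

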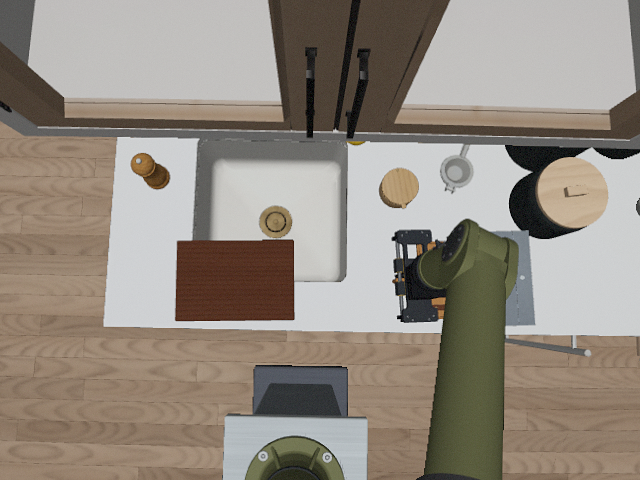

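```bash
python3 -m pendant '{"xyz":[[0,-0.005,0],[0,-0.008,0],[0.001,-0.01,0],[0,-0.01,0],[0.001,-0.01,0],[0,-0.01,0],[0.001,-0.008,0],[0,-0.004,0]],"turn":[0,0,0,0,0,0,0,0]}'
python3 -c "
from h import *
st()"
```

```text
time_s: 57.5
tool_pos: [0.4567, -0.2639, 0.024]
tool_rot: [-162.7, 77.7, 111.1]
force: [-2.1, 7.4, 3.0]
grip_width: 0.0108
t 57.5 pos [ 0.4567 -0.2639  0.024 ] yawY 4.13 down [-0.076  0.198 -0.977] g 0.0108 F [-2.1  7.4  3. ] v 2.58
```

```bash
python3 -m pendant '{"xyz":[[0,0,0],[0,0,0]],"turn":[0,0]}'
python3 - <<'E'
from h import *
st();save('side','s36.png');save('wrist','w36.png')
im=cv2.imread('pics/s36.png');cv2.imwrite('pics/s36c.png',cv2.resize(im[100:260,300:480],None,fx=4,fy=3.7))
E
```

```text
time_s: 57.75
tool_pos: [0.4567, -0.2639, 0.0241]
tool_rot: [-162.7, 77.7, 111.1]
force: [-0.9, 2.5, 1.8]
grip_width: 0.0108
t 57.75 pos [ 0.4567 -0.2639  0.0241] yawY 4.11 down [-0.076  0.199 -0.977] g 0.0108 F [-0.9  2.5  1.8] v 0.11
```

View pics/w36.png

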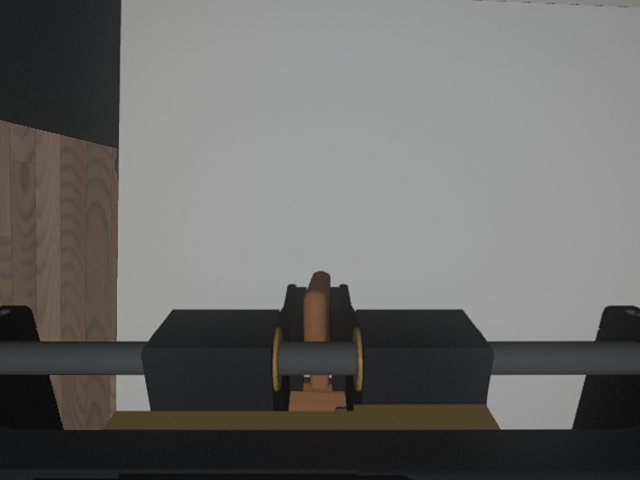

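View pics/s36c.png

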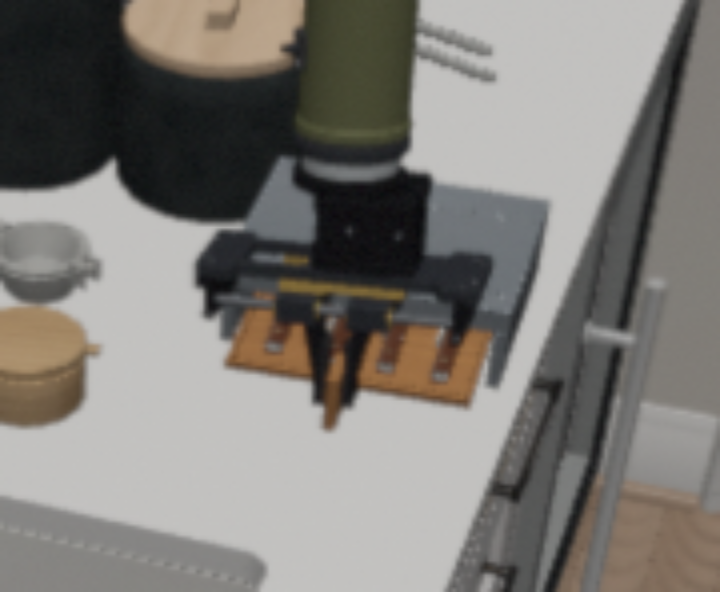

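```bash
python3 -m pendant '{"xyz":[[0,0.001,0],[0,0,0],[0,0,0]],"turn":[-0.03,-0.005,0]}'
python3 -c "
from h import *
st()"
python3 -m pendant '{"xyz":[[0,-0.006,0],[0,-0.008,0],[0,-0.008,0]],"turn":[0,0,0]}'
python3 -c "
from h import *
st()"
```

```text
time_s: 58.22
tool_pos: [0.4572, -0.2637, 0.0241]
tool_rot: [-163.0, 77.8, 108.7]
force: [-0.4, 1.6, 1.3]
grip_width: 0.0106
t 58.225 pos [ 0.4572 -0.2637  0.0241] yawY 2.02 down [-0.068  0.2   -0.978] g 0.0106 F [-0.4  1.6  1.3] v 0.16
time_s: 58.6
tool_pos: [0.4572, -0.2773, 0.024]
tool_rot: [-163.2, 77.1, 108.8]
force: [-2.2, 6.9, 3.0]
grip_width: 0.0107
t 58.6 pos [ 0.4572 -0.2773  0.024 ] yawY 2.38 down [-0.072  0.212 -0.975] g 0.0107 F [-2.2  6.9  3. ] v 5.06
```

```bash
python3 -m pendant '{"xyz":[[0.001,-0.008,0],[0,-0.008,0],[0,-0.008,0]],"turn":[0,0,0]}'
python3 -c "
from h import *
st()"
python3 -m pendant '{"xyz":[[0,-0.008,0],[0,-0.006,0]],"turn":[-0.01,0]}'
python3 -c "
from h import *
st()"
```

```text
time_s: 58.98
tool_pos: [0.4577, -0.2917, 0.0241]
tool_rot: [-163.2, 76.1, 109.1]
force: [-2.1, 8.6, 4.5]
grip_width: 0.0111
t 58.975 pos [ 0.4577 -0.2917  0.0241] yawY 2.75 down [-0.079  0.227 -0.971] g 0.0111 F [-2.1  8.6  4.5] v 5.21
time_s: 59.22
tool_pos: [0.4578, -0.2976, 0.0241]
tool_rot: [-163.4, 75.3, 108.5]
force: [-1.1, 12.9, 3.8]
grip_width: 0.0106
t 59.225 pos [ 0.4578 -0.2976  0.0241] yawY 2.44 down [-0.081  0.241 -0.967] g 0.0106 F [-1.1 12.9  3.8] v 4.33
```

```bash
python3 -m pendant '{"xyz":[[0,-0.006,0]],"turn":[0]}'
python3 -m pendant '{"xyz":[[0,-0.007,0]],"turn":[0]}'
python3 -c "
from h import *
st()"
```

```text
time_s: 59.35
tool_pos: [0.4579, -0.2976, 0.0241]
tool_rot: [-163.6, 74.7, 108.5]
force: [-1.2, 13.7, 3.3]
grip_width: 0.011
time_s: 59.48
tool_pos: [0.4583, -0.2977, 0.0241]
tool_rot: [-163.8, 74.1, 108.4]
force: [-0.3, 12.9, 3.0]
grip_width: 0.011
t 59.475 pos [ 0.4583 -0.2977  0.0241] yawY 2.88 down [-0.087  0.26  -0.962] g 0.011 F [-0.3 12.9  3. ] v 4.95
```

```bash
python3 -m pendant '{"xyz":[[0,0,0],[0,0,0],[0,0,0],[0,0.002,0.01],[0,0.002,0.03],[0,0,0.04],[0,0,0.04],[0,0,0.02],[0,0,0]],"turn":[0,0,0,0,0,0,0,0,0]}' 0.4
python3 -m pendant '{"xyz":[[0,0,0],[0,0,0]],"turn":[0,0]}'
python3 - <<'E'
from h import *
look('w37.png',['switch_nub','recess','tray_grip'])
save('side','s37.png')
im=cv2.imread('pics/s37.png');cv2.imwrite('pics/s37c.png',cv2.resize(im[100:260,300:480],None,fx=4,fy=3.7))
E
```

```text
time_s: 60.6
tool_pos: [0.4571, -0.2968, 0.1712]
tool_rot: [-163.6, 74.4, 108.4]
force: [0.0, -0.5, -1.0]
grip_width: 0.0344
time_s: 60.85
tool_pos: [0.4562, -0.2966, 0.1699]
tool_rot: [-163.3, 74.3, 108.7]
force: [-0.0, 0.3, -0.6]
grip_width: 0.0348
t 60.85 pos [ 0.4562 -0.2966  0.1699] yawY 2.61 down [-0.086  0.256 -0.963] g 0.0348 F [-0.   0.3 -0.6] v 0.57
switch_nub 0.58 [ 0.4652 -0.4103  0.0681] [331. 423.]
tray_grip 0.74 [ 0.4601 -0.3018  0.0383] [333. 277.]
tcp ground px [329. 268.]
t 61.05 pos [ 0.4563 -0.2966  0.17  ] yawY 2.61 down [-0.086  0.256 -0.963] g 0.0348 F [-0.5  0.5  0.2] v 0.38
```

View pics/w37.png

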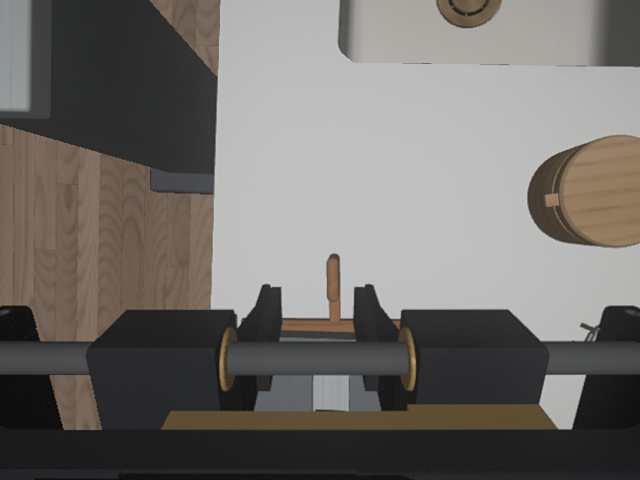

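View pics/s37c.png

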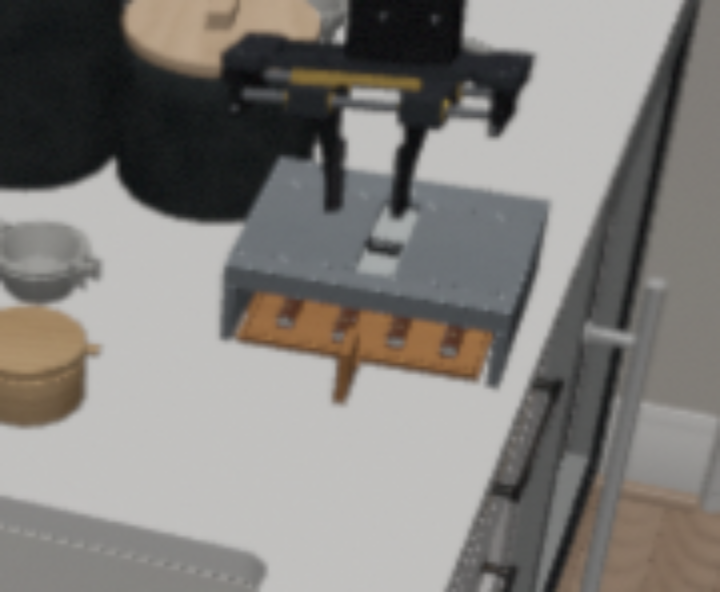

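```bash
python3 -m pendant '{"xyz":[[0.002,-0.015,0],[0.002,-0.025,-0.01],[0.002,-0.025,-0.02],[0.002,-0.02,-0.02],[0,0,-0.01],[0,0,0],[0,0,0]],"turn":[0,0,0,0,0,0,0]}' 0 25
python3 - <<'E'
from h import *
look('w38.png',['switch_nub','recess'])
save('side','s38.png')
im=cv2.imread('pics/s38.png');cv2.imwrite('pics/s38c.png',cv2.resize(im[100:260,300:480],None,fx=4,fy=3.7))
E
```

```text
time_s: 61.98
tool_pos: [0.4646, -0.3881, 0.1081]
tool_rot: [-163.3, 74.5, 108.6]
force: [0.5, -0.5, 0.8]
grip_width: 0.0004
t 61.975 pos [ 0.4646 -0.3881  0.1081] yawY 2.52 down [-0.085  0.254 -0.963] g 0.0004 F [ 0.5 -0.5  0.8] v 0.44
tcp ground px [326. 278.]
t 62.125 pos [ 0.4649 -0.3881  0.1084] yawY 2.53 down [-0.085  0.253 -0.964] g 0.0005 F [-0.1  0.3  0.7] v 0.15
```

View pics/w38.png

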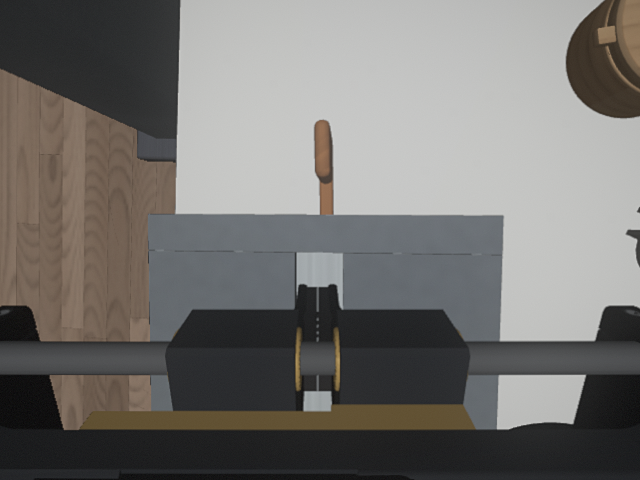

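View pics/s38c.png

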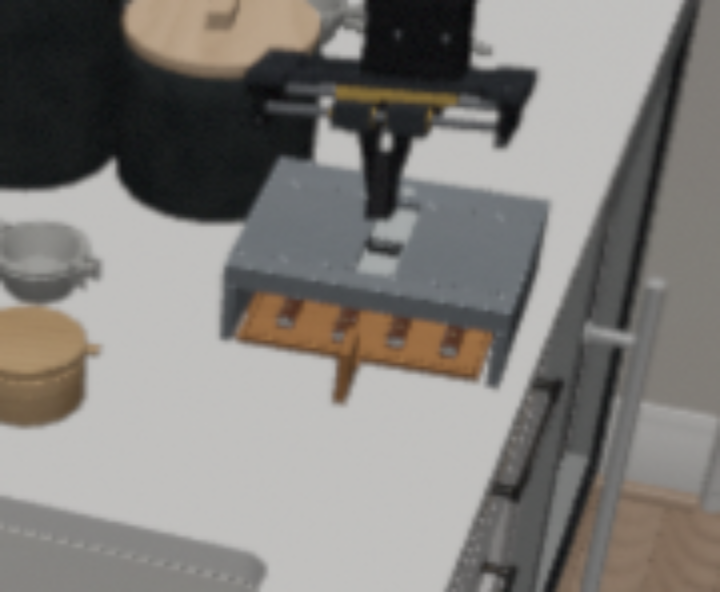

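```bash
python3 -m pendant '{"xyz":[[-0.001,0.005,-0.012],[0,0.001,-0.012],[0,0,-0.007],[0,0,0],[0,0,0]],"turn":[0,0,0,0,0]}'
python3 -c "
from h import *
st()"
```

```text
time_s: 62.8
tool_pos: [0.4636, -0.381, 0.0752]
tool_rot: [-163.3, 74.5, 108.7]
force: [-0.5, -0.7, 1.0]
grip_width: 0.0004
t 62.8 pos [ 0.4636 -0.381   0.0752] yawY 2.58 down [-0.086  0.253 -0.964] g 0.0004 F [-0.5 -0.7  1. ] v 0.3
```

```bash
python3 -m pendant '{"xyz":[[0,0,-0.004],[0,0,-0.002],[0,0,0]],"turn":[0,0,0]}'
python3 - <<'E'
from h import *
st();save('wrist','w39.png')
E
```

```text
time_s: 63.18
tool_pos: [0.4639, -0.3815, 0.0693]
tool_rot: [-163.4, 74.6, 108.5]
force: [0.4, 0.4, -0.4]
grip_width: 0.0004
t 63.175 pos [ 0.4639 -0.3815  0.0693] yawY 2.55 down [-0.085  0.252 -0.964] g 0.0004 F [ 0.4  0.4 -0.4] v 0.13
```

View pics/w39.png

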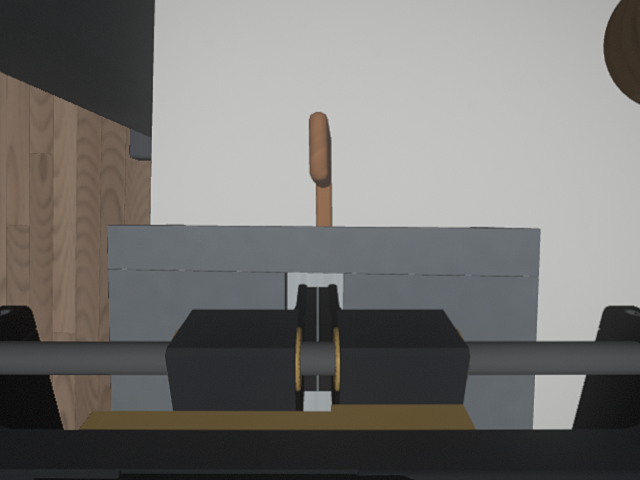

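```bash
python3 -m pendant '{"xyz":[[0,-0.004,0],[0,-0.004,0],[0.001,-0.004,0],[0,-0.004,0],[0,-0.004,0]],"turn":[0,0,0,0,0]}'
python3 -c "
from h import *
st()"
python3 -m pendant '{"xyz":[[0,-0.004,0],[0,-0.004,0]],"turn":[0,0]}'
python3 -c "
from h import *
st()"
```

```text
time_s: 63.85
tool_pos: [0.4649, -0.4014, 0.0696]
tool_rot: [-163.4, 74.4, 108.6]
force: [0.6, 1.8, 1.3]
grip_width: 0.0003
t 63.85 pos [ 0.4649 -0.4014  0.0696] yawY 2.61 down [-0.086  0.255 -0.963] g 0.0003 F [0.6 1.8 1.3] v 3.95
time_s: 64.1
tool_pos: [0.4651, -0.4097, 0.0696]
tool_rot: [-163.5, 74.4, 108.5]
force: [-0.9, 2.5, -0.6]
grip_width: 0.0004
t 64.1 pos [ 0.4651 -0.4097  0.0696] yawY 2.63 down [-0.086  0.255 -0.963] g 0.0004 F [-0.9  2.5 -0.6] v 4.09
```

```bash
python3 -m pendant '{"xyz":[[0,-0.003,0]],"turn":[0]}'
python3 -m pendant '{"xyz":[[0,-0.003,0]],"turn":[0]}'
python3 -m pendant '{"xyz":[[0,-0.004,0]],"turn":[0]}'
```

```text
time_s: 64.22
tool_pos: [0.4652, -0.41, 0.0695]
tool_rot: [-163.6, 74.1, 108.5]
force: [-2.0, 9.2, 1.1]
grip_width: 0.0008
time_s: 64.35
tool_pos: [0.4652, -0.4099, 0.0696]
tool_rot: [-163.7, 73.7, 108.5]
force: [-2.3, 7.4, 2.5]
grip_width: 0.0002
time_s: 64.47
tool_pos: [0.4652, -0.41, 0.0697]
tool_rot: [-163.8, 73.3, 108.6]
force: [-1.9, 9.6, 3.2]
grip_width: 0.0005
```

Hard stop at −0.410, as predicted. Back off, lift, move aside and check.

```bash
python3 -m pendant '{"xyz":[[0,0.005,0],[0,0.001,0.01],[0,0,0.03],[0,0,0.04],[0,0,0.04],[0,0.04,0.03],[0,0.05,0],[0,0.05,0],[0,0.05,0],[0,0.04,0]],"turn":[0,0,0,0,0,0,0,0,0,0]}'
python3 -m pendant '{"xyz":[[0,0.05,0],[0,0.05,0],[0,0.05,0],[0,0.04,0],[0,0,0],[0,0,0]],"turn":[0,0,0,0,0,0]}'
python3 - <<'E'
from h import *
st();save('top','t40.png');save('side','s40.png')
for c in('top','side'):
  T=c2w(c)
  for n in ['switch_nub','recess','tray_grip','tray','corkscrew1','salt_cellar','pepper_mill']:
    for d in pinpoint(c,n): print(c,n,round(d['score'],2),W(T,d['at']).round(4))
im=cv2.imread('pics/s40.png');cv2.imwrite('pics/s40c.png',cv2.resize(im[130:220,340:450],None,fx=7,fy=6.5,interpolation=cv2.INTER_CUBIC))
im=cv2.imread('pics/t40.png');cv2.imwrite('pics/t40c.png',cv2.resize(im[215:345,410:550],None,fx=5,fy=4.5,interpolation=cv2.INTER_CUBIC))
E
```

```text
time_s: 65.72
tool_pos: [0.465, -0.1807, 0.2311]
tool_rot: [-164.7, 74.8, 106.8]
force: [0.4, 0.2, 0.4]
grip_width: 0.0004
time_s: 66.47
tool_pos: [0.4675, 0.0143, 0.2374]
tool_rot: [-167.2, 75.8, 104.5]
force: [-0.6, -0.5, -0.3]
grip_width: 0.0002
t 66.475 pos [0.4675 0.0143 0.2374] yawY 2.11 down [-0.061  0.237 -0.97 ] g 0.0002 F [-0.6 -0.5 -0.3] v 0.88
top switch_nub 0.6 [ 0.4613 -0.4299  0.0698]
top recess 0.76 [ 0.4668 -0.4188  0.0717]
top tray_grip 0.55 [ 0.4613 -0.3014  0.0446]
top tray_grip 0.41 [ 0.4639 -0.4199  0.0716]
top salt_cellar 0.62 [ 6.674e-01 -2.197e-01  6.000e-04]
top pepper_mill 0.74 [ 0.6891  0.3405 -0.0045]
top pepper_mill 0.45 [ 0.4585 -0.3033  0.0404]
side recess 0.84 [ 0.4653 -0.4164  0.0762]
side tray_grip 0.56 [ 0.4587 -0.3026  0.0444]
side tray 0.62 [ 4.678e-01 -4.248e-01 -1.000e-04]
side corkscrew1 0.63 [ 0.4484 -0.4199  0.0076]
side corkscrew1 0.55 [ 0.5251 -0.4227  0.0097]
side corkscrew1 0.5 [ 0.4066 -0.4218  0.0093]
side corkscrew1 0.4 [ 0.4837 -0.4142  0.0055]
side salt_cellar 0.65 [ 0.6666 -0.2257 -0.0034]
side pepper_mill 0.83 [ 0.6893  0.3394 -0.0033]
```

View pics/t40c.png

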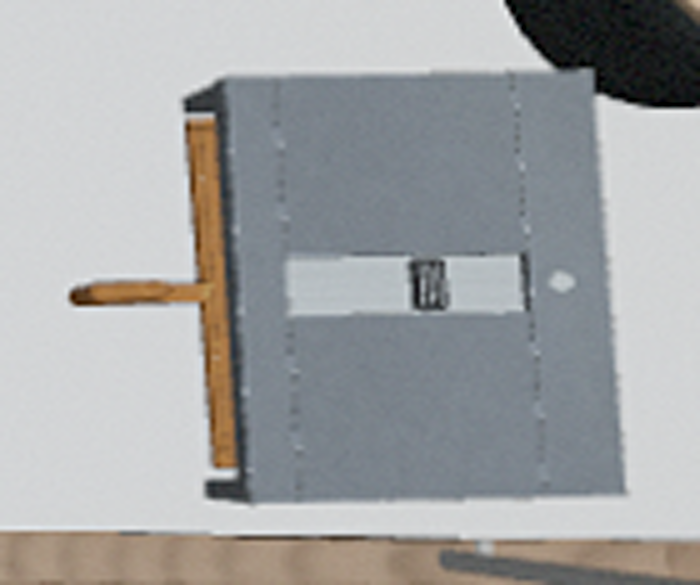

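View pics/s40c.png

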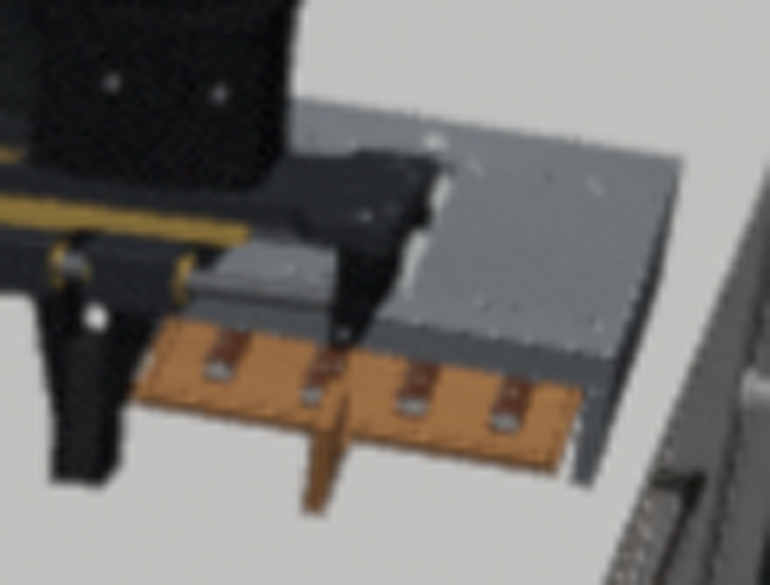

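Run:
```python
from h import *
def fit(fn):
    im=cv2.imread('pics/'+fn).astype(float); b=im[:,:,0] # blue: worktop bright, orange dark
    out={}
    pts=[]
    for r in list(range(246,276))+list(range(285,315)):
        row=b[r,440:458]; d=-np.diff(row); i=d.argmax()
        if 0<i<len(d)-1:
            den=d[i-1]-2*d[i]+d[i+1]; off=.5*(d[i-1]-d[i+1])/den if den else 0
            pts.append((440.5+i+off,r))
    pts=np.array(pts)
    P=np.array([px2w('top',p,.009)[:2] for p in pts])
    # robust fit y=a*x+b
    k=np.ones(len(P),bool)
    for _ in range(5):
        a,c=np.polyfit(P[k,0],P[k,1],1); e=P[:,1]-(a*P[:,0]+c); k=abs(e)<2.5*max(e[k].std(),2e-4)
    th=np.degrees(np.arctan(a)); ymid=a*.46+c
    print(fn,'front edge ang',th.round(2),'y at x=.46',ymid.round(4),k.sum(),e[k].std().round(5))
fit('top0.png');fit('t40.png')
```

```text
top0.png front edge ang 2.51 y at x=.46 -0.3411 60 0.00031
t40.png front edge ang 3.4 y at x=.46 -0.3431 60 0.0003
```

```bash
python3 -m pendant '{"xyz":[[0,-0.03,0],[0,-0.05,0],[0,-0.05,0],[0,-0.05,0],[0,-0.05,0],[0,-0.05,-0.01],[0,-0.05,-0.01],[0,-0.05,-0.01],[0,-0.05,-0.01],[0,-0.03,0]],"turn":[0,0,0,0,0,0,0,0,0,0]}'
python3 -m pendant '{"xyz":[[0,0,-0.02],[0,0,-0.03],[0,0,-0.02],[0,0,0],[0,0,0]],"turn":[0,0,0,0,0]}'
python3 - <<'E'
from h import *
st();save('wrist','w41.png')
E
```

```text
time_s: 68.53
tool_pos: [0.466, -0.4558, 0.1953]
tool_rot: [-167.4, 75.8, 104.8]
force: [0.0, 0.7, 0.2]
grip_width: 0.0002
time_s: 69.15
tool_pos: [0.4657, -0.4546, 0.1205]
tool_rot: [-167.4, 75.6, 104.8]
force: [-0.5, -0.4, 0.5]
grip_width: 0.0002
t 69.15 pos [ 0.4657 -0.4546  0.1205] yawY 2.55 down [-0.063  0.24  -0.969] g 0.0002 F [-0.5 -0.4  0.5] v 0.63
```

View pics/w41.png

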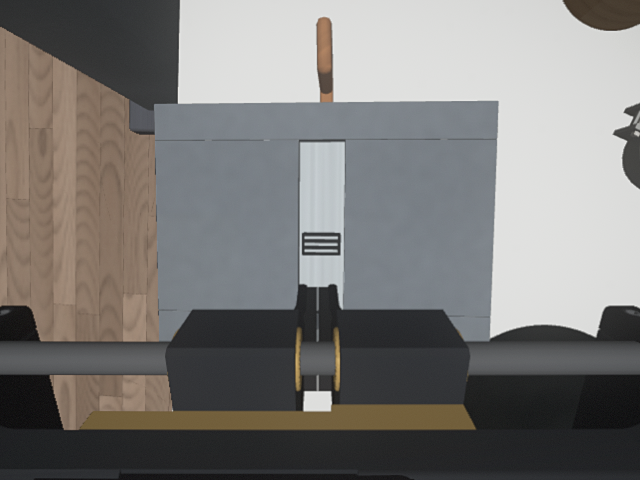

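```bash
python3 -m pendant '{"xyz":[[0,0.001,-0.015],[0,0,-0.015],[0,0,-0.01],[0,0,0],[0,0,0]],"turn":[0,0,0,0,0]}'
python3 -c "
from h import *
st()"
```

```text
time_s: 69.82
tool_pos: [0.4663, -0.4537, 0.079]
tool_rot: [-167.7, 75.7, 104.5]
force: [0.2, 0.3, 0.3]
grip_width: 0.0002
t 69.825 pos [ 0.4663 -0.4537  0.079 ] yawY 2.55 down [-0.062  0.238 -0.969] g 0.0002 F [0.2 0.3 0.3] v 0.36
```

```bash
python3 -m pendant '{"xyz":[[0,0.001,-0.005],[0,0,-0.004],[0,0,-0.001],[0,0,0]],"turn":[0,0,0,0]}'
python3 -c "
from h import *
st()"
python3 -m pendant '{"xyz":[[0,0.004,0],[0,0.005,0],[0,0.005,0],[-0.001,0.005,0],[0,0.005,0]],"turn":[0,0,0,0,0]}'
python3 -c "
from h import *
st()"
```

```text
time_s: 70.32
tool_pos: [0.4667, -0.453, 0.0691]
tool_rot: [-167.8, 75.8, 104.4]
force: [0.5, -0.0, -0.1]
grip_width: 0.0004
t 70.325 pos [ 0.4667 -0.453   0.0691] yawY 2.54 down [-0.061  0.237 -0.97 ] g 0.0004 F [ 0.5 -0.  -0.1] v 0.09
time_s: 70.95
tool_pos: [0.4656, -0.4297, 0.07]
tool_rot: [-167.9, 76.1, 104.2]
force: [-1.1, -1.9, 0.3]
grip_width: 0.0003
t 70.95 pos [ 0.4656 -0.4297  0.07  ] yawY 2.45 down [-0.059  0.234 -0.971] g 0.0003 F [-1.1 -1.9  0.3] v 5.35
```

```bash
python3 -m pendant '{"xyz":[[0,0.004,-0.001],[0,0.004,0],[0,0.004,0],[0,0.004,0]],"turn":[0,0,0,0]}'
python3 -c "
from h import *
st()"
python3 -m pendant '{"xyz":[[0,0.004,0],[0,0.004,0],[0,0.004,0],[0,0.004,0]],"turn":[0,0,0,0]}'
python3 -c "
from h import *
st()"
```

```text
time_s: 71.45
tool_pos: [0.4659, -0.4179, 0.0715]
tool_rot: [-168.1, 76.6, 103.9]
force: [-0.7, -4.5, 3.4]
grip_width: 0.0004
t 71.45 pos [ 0.4659 -0.4179  0.0715] yawY 2.26 down [-0.055  0.224 -0.973] g 0.0004 F [-0.7 -4.5  3.4] v 3.57
time_s: 71.95
tool_pos: [0.4667, -0.4065, 0.0741]
tool_rot: [-168.5, 77.3, 103.2]
force: [-0.2, -5.7, 4.9]
grip_width: 0.0007
t 71.95 pos [ 0.4667 -0.4065  0.0741] yawY 2.06 down [-0.051  0.215 -0.975] g 0.0007 F [-0.2 -5.7  4.9] v 3.4
```

```bash
python3 -m pendant '{"xyz":[[0,0,0.02],[0,-0.01,0.02],[0,-0.02,0.01],[0,-0.015,0],[0,0,0],[0,0,0]],"turn":[0,0,0,0,0,0]}'
python3 - <<'E'
from h import *
look('w42.png',['switch_nub','recess'])
E
```

```text
time_s: 72.7
tool_pos: [0.4678, -0.442, 0.1255]
tool_rot: [-168.7, 76.3, 103.6]
force: [-0.4, -0.1, -0.1]
grip_width: 0.0002
t 72.7 pos [ 0.4678 -0.442   0.1255] yawY 2.56 down [-0.056  0.23  -0.972] g 0.0002 F [-0.4 -0.1 -0.1] v 0.4
switch_nub 0.58 [ 0.4627 -0.4109  0.0671] [314. 234.]
recess 0.95 [ 0.4676 -0.4163  0.0699] [322. 243.]
recess 0.58 [ 0.4641 -0.4089  0.0703] [317. 231.]
tcp ground px [323. 271.]
t 72.85 pos [ 0.4677 -0.4424  0.1256] yawY 2.55 down [-0.056  0.229 -0.972] g 0.0004 F [-0.5 -0.2  0.4] v 0.24
```

View pics/w42.png

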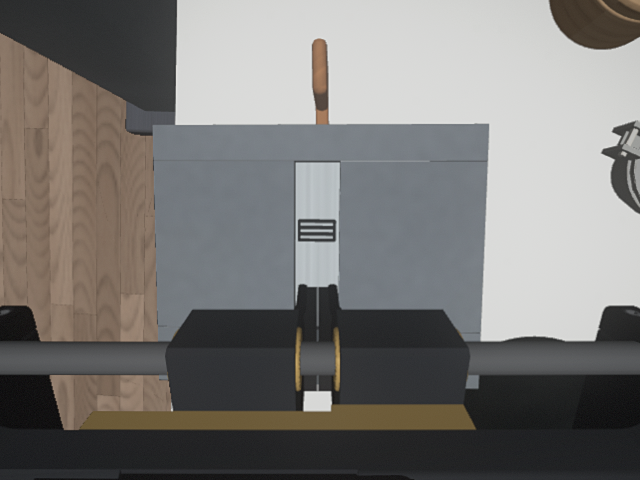

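Run:
```python
from h import *
T=c2w('wrist')
a=px2w('wrist',(317,161),.072,T);n=px2w('wrist',(317,230),.072,T);n0=px2w('wrist',(317,219.5),.072,T);n1=px2w('wrist',(317,241.5),.072,T);f=px2w('wrist',(317,125),.072,T)
print(a,n,n0,n1,f); print('nub x from front edge', (f-n)[1], 'from recess front+22:', (a-n)[1]+.022, 'len',(n0-n1)[1])
```

```text
[ 0.46244139 -0.36660242  0.072     ] [ 0.46429908 -0.4087443   0.072     ] [ 0.46401309 -0.40225663  0.072     ] [ 0.4646137  -0.41588174  0.072     ] [ 0.46149161 -0.34505685  0.072     ]
nub x from front edge 0.06368744849739222 from recess front+22: 0.06414188168005527 len 0.01362510263829908
```

```bash
python3 - <<'E'
from h import *
for u in [(572,194),(536,195),(572,232)]: print('lid',px2w('top',u,.16).round(3))
for u in [(511,200),(540,237)]: print('pot',px2w('top',u,.0).round(3),px2w('top',u,.08).round(3))
E
sed -n 1p /dev/null
```

```text
lid [ 0.634 -0.558  0.16 ]
lid [ 0.63  -0.483  0.16 ]
lid [ 0.555 -0.554  0.16 ]
pot [ 0.654 -0.496  0.   ] [ 0.636 -0.463  0.08 ]
pot [ 0.567 -0.562  0.   ] [ 0.555 -0.525  0.08 ]
```

View pics/t40.png

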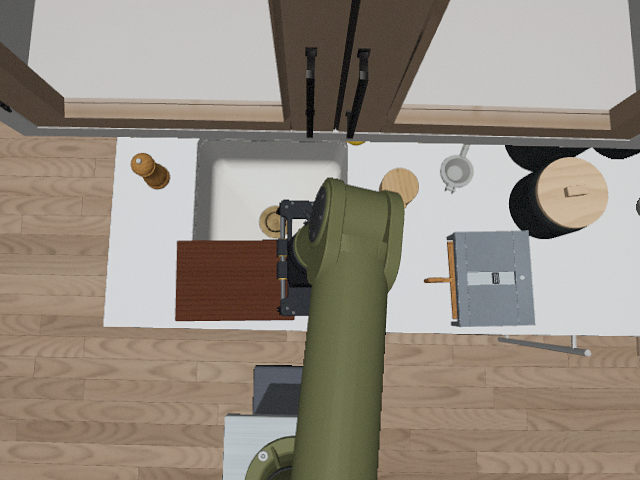

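```bash
python3 -m pendant '{"xyz":[[-0.005,-0.01,0.02],[-0.01,-0.02,0.01],[-0.015,-0.03,0],[-0.01,-0.03,0],[-0.005,-0.015,0],[0,0,0],[0,0,0]],"turn":[0,0,0,0,0,0,0]}'
python3 - <<'E'
from h import *
st();save('wrist','w43.png')
E
```

```text
time_s: 73.72
tool_pos: [0.4195, -0.5497, 0.1552]
tool_rot: [-168.3, 76.2, 104.1]
force: [0.8, -0.3, 0.1]
grip_width: 0.0003
t 73.725 pos [ 0.4195 -0.5497  0.1552] yawY 2.68 down [-0.058  0.232 -0.971] g 0.0003 F [ 0.8 -0.3  0.1] v 0.14
```

View pics/w43.png

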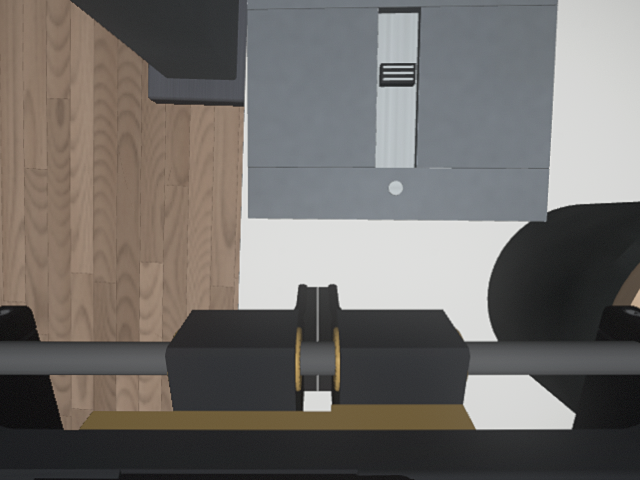

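```bash
python3 -m pendant '{"xyz":[[0,0.003,-0.02],[0,0.003,-0.03],[0,0.003,-0.03],[0,0,-0.025],[0,0,-0.01],[0,0,0]],"turn":[0,0,0,0,0,0]}'
python3 -c "
from h import *
st()"
```

```text
time_s: 74.53
tool_pos: [0.422, -0.5319, 0.0325]
tool_rot: [-168.4, 75.9, 104.4]
force: [-0.0, -0.1, 0.2]
grip_width: 0.001
t 74.525 pos [ 0.422  -0.5319  0.0325] yawY 3.21 down [-0.061  0.236 -0.97 ] g 0.001 F [-0.  -0.1  0.2] v 0.35
```

Press the fingertips gently against the fixed back face to undo the tilt.

```bash
python3 -m pendant '{"xyz":[[0,0.005,0],[0,0.005,0],[0,0.005,0],[0,0.004,0],[0,0.004,0]],"turn":[0,0,0,0,0]}'
python3 -c "
from h import *
st()"
python3 -m pendant '{"xyz":[[0,0.006,0],[0,0.006,0],[0,0.006,0],[0,0.006,0],[0,0.006,0]],"turn":[0,0,0,0,0]}'
python3 -c "
from h import *
st()"
```

```text
time_s: 75.15
tool_pos: [0.4229, -0.5193, 0.0351]
tool_rot: [-168.8, 77.4, 103.9]
force: [1.9, -6.8, -6.1]
grip_width: 0.0003
t 75.15 pos [ 0.4229 -0.5193  0.0351] yawY 2.89 down [-0.052  0.213 -0.976] g 0.0003 F [ 1.9 -6.8 -6.1] v 4.81
time_s: 75.78
tool_pos: [0.4228, -0.5193, 0.0359]
tool_rot: [-170.1, 80.9, 101.7]
force: [3.3, -10.3, -8.8]
grip_width: 0.0005
t 75.775 pos [ 0.4228 -0.5193  0.0359] yawY 1.88 down [-0.032  0.155 -0.987] g 0.0005 F [  3.3 -10.3  -8.8] v 7.02
```

```bash
python3 -m pendant '{"xyz":[[0,0.006,0],[0,0.006,0],[0,0.006,0],[0,0.006,0],[0,0.006,0],[0,0.006,0],[0,0.006,0],[0,0.006,0],[0,0.006,0],[0,0.006,0]],"turn":[0,0,0,0,0,0,0,0,0,0]}'
python3 -c "
from h import *
st()"
```

```text
time_s: 77.03
tool_pos: [0.4213, -0.5199, 0.0399]
tool_rot: [170.7, 87.5, 80.9]
force: [2.6, -11.7, -8.7]
grip_width: 0.0005
t 77.025 pos [ 0.4213 -0.5199  0.0399] yawY 0.21 down [ 0.007  0.042 -0.999] g 0.0005 F [  2.6 -11.7  -8.7] v 6.46
```

```bash
python3 -m pendant '{"xyz":[[0,0.006,0],[0,0.006,0],[0,0.006,0],[0,0.006,0],[0,0.006,0],[0,0.006,0]],"turn":[0,0,0,0,0,0]}'
python3 -c "
from h import *
st()"
python3 -m pendant '{"xyz":[[0,-0.008,0],[0,-0.006,0.01],[0,0,0.03],[0,0,0.04],[0,0,0.04],[0.005,0.02,0.02],[0.005,0.035,0],[0.005,0.035,0],[0.005,0.035,0],[0.005,0.035,0]],"turn":[0,0,0,0,0.02,0.02,0,0,0,0]}'
python3 -m pendant '{"xyz":[[0.003,0.035,0],[0.002,0.03,0],[0,0.02,0],[0,0,0],[0,0,0]],"turn":[0,0,0,0,0]}' 0.55
python3 - <<'E'
from h import *
look('w44.png',['tray_grip','switch_nub'])
E
```

```text
time_s: 77.78
tool_pos: [0.4198, -0.5209, 0.0442]
tool_rot: [51.0, 87.8, -39.6]
force: [4.0, -13.2, -10.6]
grip_width: 0.0003
t 77.775 pos [ 0.4198 -0.5209  0.0442] yawY -0.61 down [ 0.029 -0.024 -0.999] g 0.0003 F [  4.  -13.2 -10.6] v 5.95
time_s: 79.03
tool_pos: [0.4463, -0.3713, 0.1991]
tool_rot: [53.2, 87.4, -35.2]
force: [1.0, 0.1, -0.3]
grip_width: 0.0006
time_s: 79.65
tool_pos: [0.4534, -0.2803, 0.204]
tool_rot: [52.3, 87.2, -35.7]
force: [-1.1, -0.2, -0.3]
grip_width: 0.0421
t 79.65 pos [ 0.4534 -0.2803  0.204 ] yawY 2.0 down [ 0.04  -0.029 -0.999] g 0.0421 F [-1.1 -0.2 -0.3] v 0.35
tray_grip 0.98 [ 0.4594 -0.3015  0.0419] [315. 238.]
tcp ground px [309. 209.]
t 79.8 pos [ 0.4534 -0.2802  0.2036] yawY 1.97 down [ 0.04  -0.028 -0.999] g 0.0468 F [-0.2  0.3  0.7] v 0.26
```

View pics/w44.png

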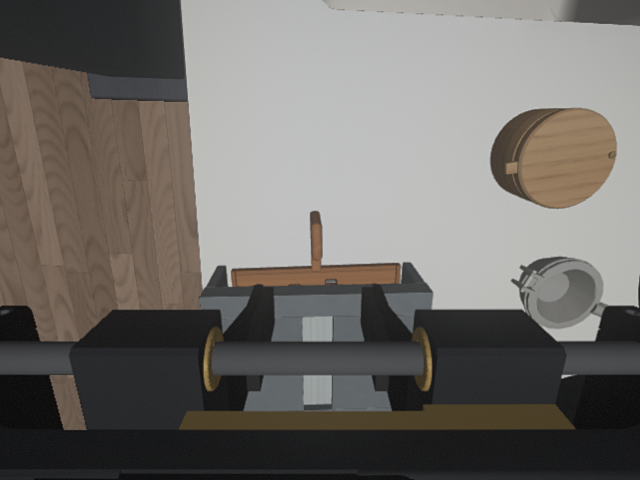

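```bash
python3 -m pendant '{"xyz":[[0.001,-0.01,-0.02],[0.001,-0.01,-0.03],[0.001,0,-0.04],[0,0,-0.03],[0,0,0],[0,0,0]],"turn":[0.01,0.01,0,0,0,0]}'
python3 - <<'E'
from h import *
look('w45.png',['tray_grip'])
E
```

```text
time_s: 80.55
tool_pos: [0.4557, -0.3066, 0.0808]
tool_rot: [53.7, 87.1, -33.7]
force: [-0.3, -0.3, 0.6]
grip_width: 0.0479
t 80.55 pos [ 0.4557 -0.3066  0.0808] yawY 2.67 down [ 0.041 -0.028 -0.999] g 0.0479 F [-0.3 -0.3  0.6] v 0.57
tray_grip 0.62 [ 0.4582 -0.3001  0.0427] [318. 263.]
tcp ground px [312. 257.]
t 80.65 pos [ 0.4558 -0.3066  0.0812] yawY 2.69 down [ 0.042 -0.028 -0.999] g 0.0479 F [ 0.1 -0.   0.2] v 0.53
```

View pics/w45.png

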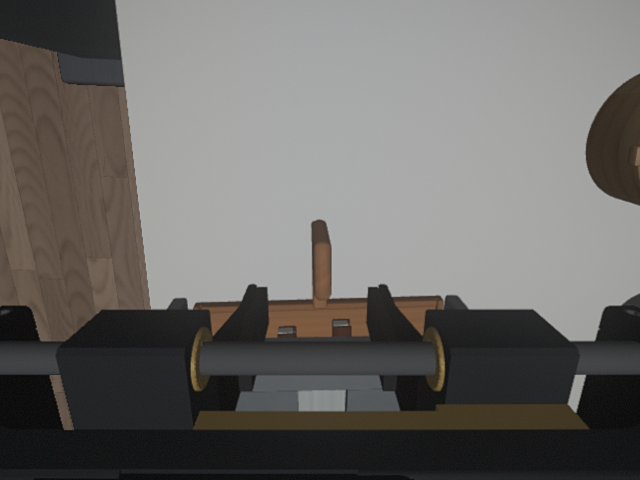

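```bash
python3 -m pendant '{"xyz":[[0.002,0.003,-0.02],[0.002,0.002,-0.025],[0,0,-0.01],[0,0,-0.003],[0,0,0],[0,0,0]],"turn":[0,0,0,0,0,0]}'
python3 - <<'E'
from h import *
st();save('wrist','w46.png')
E
```

```text
time_s: 81.4
tool_pos: [0.4645, -0.3056, 0.0296]
tool_rot: [51.5, 86.3, -35.9]
force: [-0.3, -0.9, 0.3]
grip_width: 0.0475
t 81.4 pos [ 0.4645 -0.3056  0.0296] yawY 2.64 down [ 0.052 -0.037 -0.998] g 0.0475 F [-0.3 -0.9  0.3] v 0.35
```

View pics/w46.png

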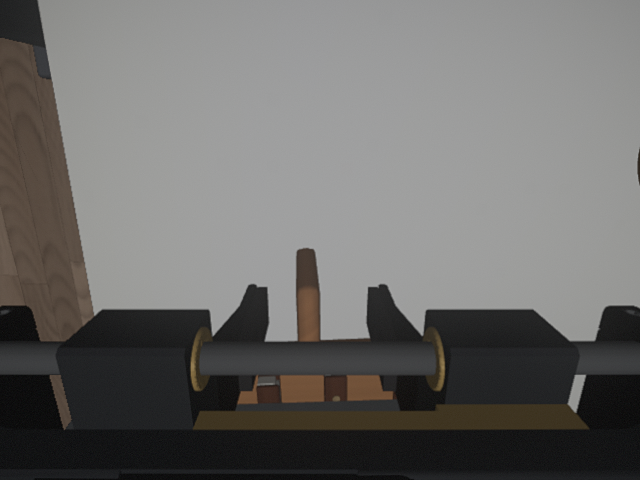

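```bash
python3 -m pendant '{"xyz":[[-0.004,0.004,-0.006],[0,0,0]],"turn":[0.013,0]}'
python3 -m pendant '{"xyz":[[0,0,0],[0,0,0],[0,0,0],[0,0,0],[0,0,0]],"turn":[0,0,0,0,0]}' 0 35
python3 -c "
from h import *
st()"
python3 -m pendant '{"xyz":[[0,-0.003,0],[0,-0.003,0],[0,-0.003,0]],"turn":[-0.012,-0.012,-0.006]}'
python3 -c "
from h import *
st()"
```

```text
time_s: 81.7
tool_pos: [0.4603, -0.3015, 0.0237]
tool_rot: [51.3, 86.3, -35.3]
force: [0.4, 0.3, 0.8]
grip_width: 0.0478
time_s: 82.32
tool_pos: [0.4604, -0.3016, 0.0238]
tool_rot: [51.2, 86.3, -35.4]
force: [0.5, 0.0, 0.3]
grip_width: 0.0106
t 82.325 pos [ 0.4604 -0.3016  0.0238] yawY 3.44 down [ 0.053 -0.037 -0.998] g 0.0106 F [0.5 0.  0.3] v 0.21
time_s: 82.7
tool_pos: [0.4623, -0.3029, 0.0238]
tool_rot: [57.3, 86.6, -30.8]
force: [1.6, 5.9, 2.5]
grip_width: 0.0104
t 82.7 pos [ 0.4623 -0.3029  0.0238] yawY 2.0 down [ 0.051 -0.03  -0.998] g 0.0104 F [1.6 5.9 2.5] v 1.62
```

```bash
python3 -m pendant '{"xyz":[[0,-0.005,0],[0,-0.005,0]],"turn":[0,0]}'
python3 -c "
from h import *
st()"
python3 -m pendant '{"xyz":[[0,0,0],[0,0,0],[0,0,0],[0,0,0.01],[0,0,0.03],[0,0,0.04],[0,0,0.04],[0,0,0.02],[0,0,0]],"turn":[0,0,0,0,0,0,0,0,0]}' 0.5
python3 - <<'E'
from h import *
look('w47.png',['tray_grip'])
E
```

```text
time_s: 82.95
tool_pos: [0.4628, -0.3031, 0.0238]
tool_rot: [66.2, 87.2, -21.5]
force: [-3.2, 11.5, 10.5]
grip_width: 0.0101
t 82.95 pos [ 0.4628 -0.3031  0.0238] yawY 2.33 down [ 0.046 -0.018 -0.999] g 0.0101 F [-3.2 11.5 10.5] v 3.4
time_s: 84.08
tool_pos: [0.4625, -0.3054, 0.1713]
tool_rot: [63.8, 86.9, -24.1]
force: [0.4, 0.8, -0.5]
grip_width: 0.0436
t 84.075 pos [ 0.4625 -0.3054  0.1713] yawY 2.16 down [ 0.049 -0.022 -0.999] g 0.0436 F [ 0.4  0.8 -0.5] v 0.85
tray_grip 0.76 [ 0.4614 -0.3011  0.0399] [307. 221.]
tcp ground px [308. 219.]
t 84.175 pos [ 0.4614 -0.3046  0.169 ] yawY 2.17 down [ 0.046 -0.019 -0.999] g 0.0435 F [-0.5 -0.3  0.5] v 1.33
```

View pics/w47.png

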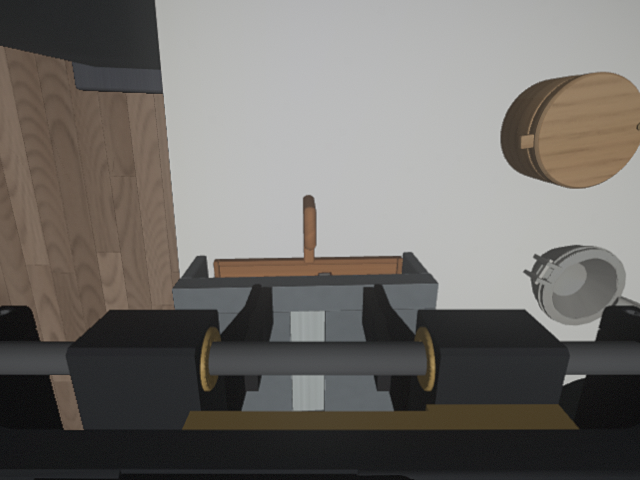

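```bash
python3 -m pendant '{"xyz":[[0,0.03,0],[0,0.05,0],[0,0.05,0],[0,0.05,0],[0,0.05,0],[0,0.02,0],[0,0,0]],"turn":[0,0,0,0,0,0,0]}' 0
cat > fit.py <<'E'
from h import *
def fit(fn):
    im=cv2.imread('pics/'+fn).astype(float); b=im[:,:,0]
    pts=[]
    for r in list(range(246,276))+list(range(285,315)):
        row=b[r,440:458]; d=-np.diff(row); i=d.argmax()
        if 0<i<len(d)-1:
            den=d[i-1]-2*d[i]+d[i+1]; off=.5*(d[i-1]-d[i+1])/den if den else 0
            pts.append((440.5+i+off,r))
    P=np.array([px2w('top',p,.009)[:2] for p in pts]); k=np.ones(len(P),bool)
    for _ in range(5):
        a,c=np.polyfit(P[k,0],P[k,1],1); e=P[:,1]-(a*P[:,0]+c); k=abs(e)<2.5*max(e[k].std(),2e-4)
    print(fn,'ang',np.degrees(np.arctan(a)).round(2),'y at .46',(a*.46+c).round(4),k.sum(),e[k].std().round(5))
E
python3 - <<'E'
from fit import *
st();save('top','t48.png');fit('t48.png');fit('t40.png');fit('top0.png')
im=cv2.imread('pics/t48.png');cv2.imwrite('pics/t48c.png',cv2.resize(im[215:345,410:550],None,fx=5,fy=4.5,interpolation=cv2.INTER_CUBIC))
E
```

```text
time_s: 85.05
tool_pos: [0.4529, -0.0383, 0.1596]
tool_rot: [67.1, 88.0, -20.5]
force: [-1.3, -0.7, 0.3]
grip_width: 0.0009
t 85.05 pos [ 0.4529 -0.0383  0.1596] yawY 2.45 down [ 0.032 -0.012 -0.999] g 0.0009 F [-1.3 -0.7  0.3] v 0.89
t48.png ang 2.19 y at .46 -0.3447 60 0.00029
t40.png ang 3.4 y at .46 -0.3431 60 0.0003
top0.png ang 2.51 y at .46 -0.3411 60 0.00031
```

View pics/t48c.png

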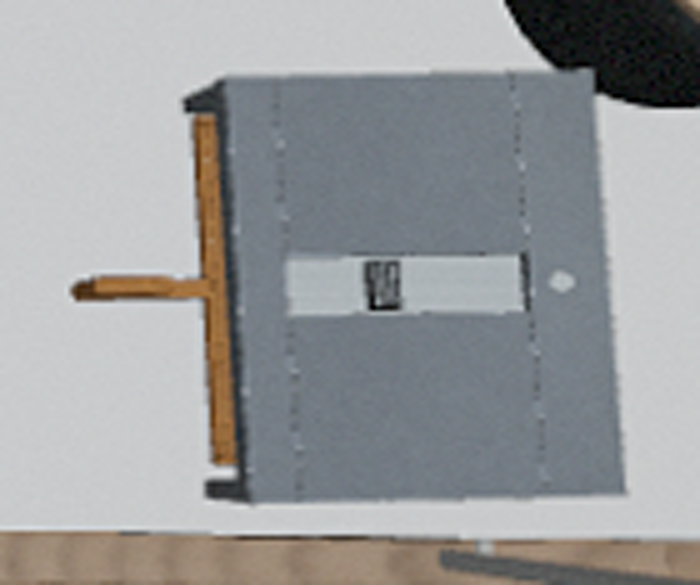

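```bash
python3 -m pendant '{"xyz":[[0.001,-0.03,0.005],[0.001,-0.045,0.005],[0.001,-0.045,0.005],[0.002,-0.045,0],[0.002,-0.045,0],[0.002,-0.045,0],[0.002,-0.045,0],[0.001,-0.035,0],[0,0,0],[0,0,0]],"turn":[0,0,0,0,0,0,0,0,0,0]}'
python3 - <<'E'
from h import *
look('w49.png',['recess'])
E
```

```text
time_s: 86.35
tool_pos: [0.4527, -0.3962, 0.1661]
tool_rot: [65.6, 88.7, -23.1]
force: [-0.1, 1.1, 0.1]
grip_width: 0.0005
t 86.35 pos [ 0.4527 -0.3962  0.1661] yawY 1.3 down [ 0.02  -0.009 -1.   ] g 0.0005 F [-0.1  1.1  0.1] v 1.12
recess 0.94 [ 0.4684 -0.4187  0.0682] [334. 270.]
tcp ground px [313. 223.]
t 86.45 pos [ 0.4528 -0.396   0.1665] yawY 1.35 down [ 0.02 -0.01 -1.  ] g 0.0009 F [-0.5  0.4  0.7] v 0.8
```

View pics/w49.png

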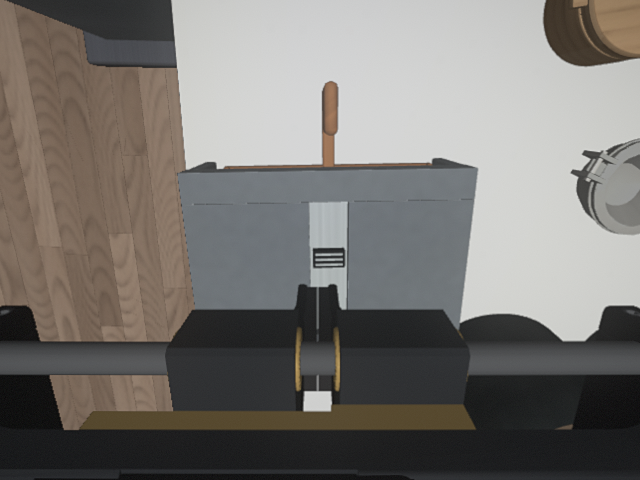

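```bash
python3 -m pendant '{"xyz":[[0.005,0.007,-0.01],[0.005,0.007,-0.02],[0,0,-0.025],[0,0,-0.015],[0,0,0],[0,0,0]],"turn":[0.02,0,0,0,0,0]}'
python3 - <<'E'
from h import *
look('w50.png',['recess'])
T=c2w('wrist')
E
```

```text
time_s: 87.2
tool_pos: [0.4663, -0.3746, 0.0946]
tool_rot: [64.9, 88.6, -21.9]
force: [0.4, 0.4, 0.8]
grip_width: 0.0004
t 87.2 pos [ 0.4663 -0.3746  0.0946] yawY 3.2 down [ 0.022 -0.009 -1.   ] g 0.0004 F [0.4 0.4 0.8] v 0.33
tcp ground px [314. 251.]
t 87.3 pos [ 0.4662 -0.3748  0.0948] yawY 3.18 down [ 0.023 -0.009 -1.   ] g 0.0007 F [ 0.  -0.6 -0.5] v 0.27
```

View pics/w50.png

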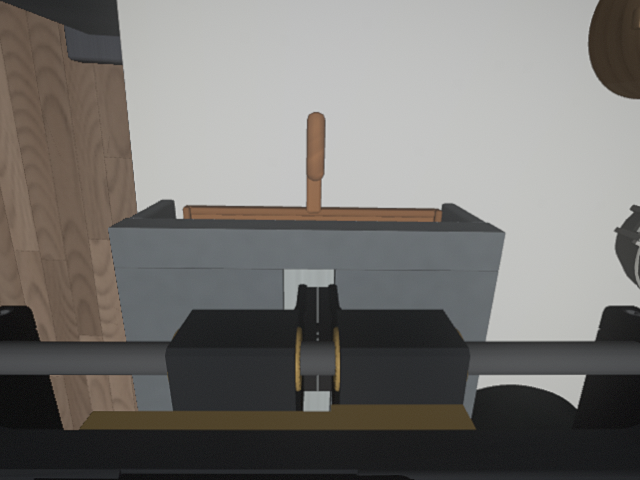

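```bash
python3 -m pendant '{"xyz":[[-0.002,-0.005,-0.008],[-0.001,-0.002,-0.007],[0,0,-0.004],[0,0,0],[0,0,0]],"turn":[-0.01,0,0,0,0]}'
python3 -c "
from h import *
st()"
```

```text
time_s: 87.92
tool_pos: [0.4631, -0.3835, 0.0754]
tool_rot: [62.6, 88.5, -24.9]
force: [1.1, -0.4, 0.6]
grip_width: 0.0003
t 87.925 pos [ 0.4631 -0.3835  0.0754] yawY 2.5 down [ 0.024 -0.011 -1.   ] g 0.0003 F [ 1.1 -0.4  0.6] v 0.17
```

```bash
python3 -m pendant '{"xyz":[[0,0.001,-0.005],[0,0,-0.003],[0,0,0]],"turn":[0,0,0]}'
python3 -c "
from h import *
st()"
python3 -m pendant '{"xyz":[[0,-0.004,0],[0,-0.004,0],[0.001,-0.004,0],[0,-0.004,0],[0,-0.004,0]],"turn":[0,0,0,0,0]}'
python3 -m pendant '{"xyz":[[0,-0.004,0],[0,-0.003,0]],"turn":[0,0]}'
python3 -c "
from h import *
st()"
```

```text
time_s: 88.3
tool_pos: [0.4633, -0.3823, 0.0671]
tool_rot: [62.5, 88.5, -25.0]
force: [-0.4, -0.6, 0.8]
grip_width: 0.0003
t 88.3 pos [ 0.4633 -0.3823  0.0671] yawY 2.52 down [ 0.024 -0.011 -1.   ] g 0.0003 F [-0.4 -0.6  0.8] v 0.12
time_s: 88.92
tool_pos: [0.4644, -0.4024, 0.067]
tool_rot: [65.7, 88.6, -21.7]
force: [0.1, 1.5, -0.5]
grip_width: 0.0006
time_s: 89.18
tool_pos: [0.4646, -0.4097, 0.0671]
tool_rot: [66.5, 88.6, -20.9]
force: [-0.7, 2.0, -0.5]
grip_width: 0.0006
t 89.175 pos [ 0.4646 -0.4097  0.0671] yawY 2.55 down [ 0.023 -0.009 -1.   ] g 0.0006 F [-0.7  2.  -0.5] v 2.41
```

```bash
python3 -m pendant '{"xyz":[[0,-0.003,0],[0,-0.003,0]],"turn":[0,0]}'
python3 -m pendant '{"xyz":[[0,-0.004,0]],"turn":[0]}'
python3 -m pendant '{"xyz":[[0,0.004,0],[0,0.001,0.01],[0,0,0.03],[0,0,0.04],[0,0,0.04],[0,0.04,0.02],[0,0.05,0],[0,0.05,0],[0,0.05,0],[0,0.05,0]],"turn":[0,0,0,0,0,0,0,0,0,0]}'
python3 -m pendant '{"xyz":[[0,0.05,0],[0,0.05,0],[0,0.05,0],[0,0.05,0],[0,0.04,0],[0,0,0],[0,0,0]],"turn":[0,0,0,0,0,0,0]}'
python3 - <<'E'
from fit import *
st();save('top','t51.png');fit('t51.png');save('side','s51.png')
for c in('top','side'):
  T=c2w(c)
  for n in ['switch_nub','tray_grip','corkscrew1','salt_cellar','pepper_mill']:
    for d in pinpoint(c,n): print(c,n,round(d['score'],2),W(T,d['at']).round(4))
im=cv2.imread('pics/t51.png');cv2.imwrite('pics/t51c.png',cv2.resize(im[215:345,410:550],None,fx=5,fy=4.5,interpolation=cv2.INTER_CUBIC))
im=cv2.imread('pics/s51.png');cv2.imwrite('pics/s51c.png',cv2.resize(im[130:220,340:450],None,fx=7,fy=6.5,interpolation=cv2.INTER_CUBIC))
E
```

```text
time_s: 89.42
tool_pos: [0.4647, -0.4106, 0.067]
tool_rot: [86.5, 88.8, -0.9]
force: [-3.0, 9.0, 6.3]
grip_width: 0.0009
time_s: 89.55
tool_pos: [0.4647, -0.4107, 0.0669]
tool_rot: [105.5, 88.9, 18.2]
force: [-3.7, 10.3, 8.0]
grip_width: 0.0003
time_s: 90.8
tool_pos: [0.4642, -0.1722, 0.2193]
tool_rot: [65.1, 88.1, -23.0]
force: [0.4, -0.0, 0.7]
grip_width: 0.0006
time_s: 91.68
tool_pos: [0.4675, 0.0757, 0.227]
tool_rot: [60.9, 86.8, -26.9]
force: [0.9, 0.1, -0.6]
grip_width: 0.0006
t 91.675 pos [0.4675 0.0757 0.227 ] yawY 2.22 down [ 0.049 -0.025 -0.998] g 0.0006 F [ 0.9  0.1 -0.6] v 0.95
t51.png ang 2.2 y at .46 -0.3447 60 0.0003
top switch_nub 0.47 [ 0.4636 -0.4286  0.0706]
top tray_grip 0.77 [ 0.4625 -0.3025  0.0411]
top tray_grip 0.68 [ 0.4616 -0.4282  0.0695]
top corkscrew1 0.62 [ 0.4643 -0.3037  0.0409]
top salt_cellar 0.82 [ 0.6679 -0.2229 -0.0011]
top pepper_mill 0.83 [ 6.870e-01  3.415e-01 -4.000e-04]
side switch_nub 0.36 [ 0.4669 -0.427   0.0717]
side tray_grip 0.67 [ 0.4606 -0.3015  0.0415]
side corkscrew1 0.59 [ 0.4451 -0.4249  0.0097]
side corkscrew1 0.48 [ 0.4068 -0.426   0.0103]
side corkscrew1 0.2 [0.4488 0.1445 0.0033]
side salt_cellar 0.83 [ 0.6654 -0.2273 -0.0016]
side pepper_mill 0.97 [ 0.6865  0.3379 -0.0014]
```

View pics/t51c.png

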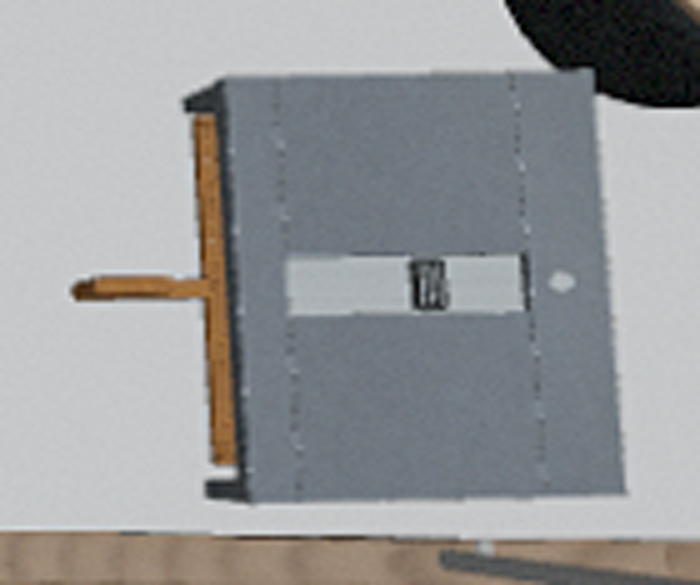

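View pics/s51c.png

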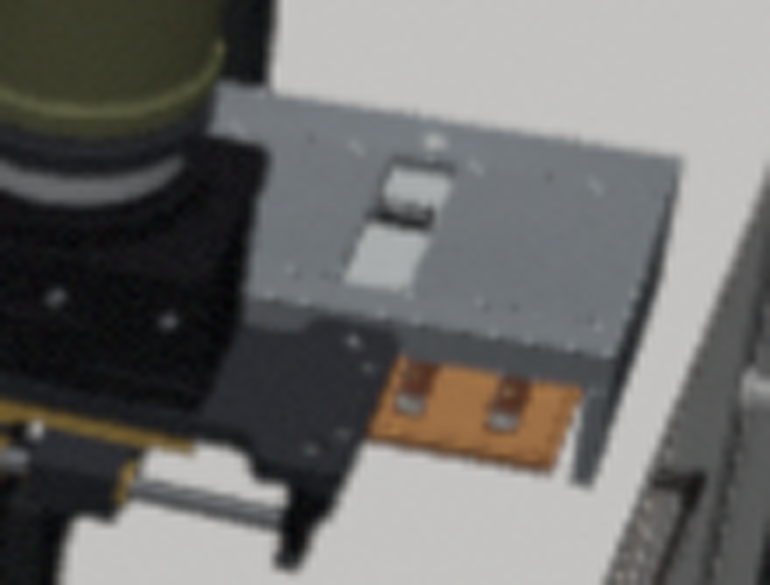

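```bash
python3 -c "
from h import *
print(sign_off())"
```

```text
the job is handed in; nothing more can be done
None
```

The job is handed in at about 92 s. All four corkscrews lie side by side and lengthways in the tray, the tray is home, and the dryer is switched on.

- **Order of work:** I slid the switch to off, drew the tray out, and placed the four corkscrews one by one. One of them was knocked aside during the run; I found it again by camera and placed it. Then I pushed the tray in and switched on.
- **Correction:** After the first switch-on, the top picture showed the tray about 1° askew and roughly 1.5 mm short of home. I switched off again, squared the tray up and pushed it to its stop, then switched on a second time. The tray was never drawn out while the switch was on. During that second switch-off the fingertip rode up over the nub, but the pictures showed it had reached off.
- **Last checks:**
  - The tray front edge is at y = −0.3447, which matches home, and about 0.3° off square with the dryer.
  - The switch met its rear end stop at 9–10 N and shows at the on end in the top picture.
  - The salt box and pepper mill are where they started.
  - In the final side picture the gripper hid two of the four corkscrews. All four were last seen in place just after the first switch-on.
- **Tilt:** The tool tilted up to about 15° during the carries and pushes. I corrected it by pressing the fingertips against the dryer's fixed back face, at up to about 18 N.

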